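Charge and close the tumbling drum

TASK

Put every wooden toy car body that lies on the bench into the tumbling drum, then set the inner lid on the drum's mouth so that it sits seated and level, and let go of it. Put the clamping ring over the drum's neck, turn it backward (anticlockwise from above) until it drops into the start of the thread, then turn it forward (clockwise) until it is fully home against its stop. Leave the other things on the bench where they are.

Things in the scene. Friction and masses are not known exactly. Their poses are not given: they have to be found in the camera images.
- drum: Grey plastic drum standing upright, fixed to the bench between wooden cradle blocks (172 x 182 mm, 45 mm high). Origin at the centre of its underside, z up. Rim 115 mm above the bench; mouth 100 mm inside, 107 mm deep, wall 6 mm; body 132 mm across; on top a neck 112 mm across and 27 mm high with a four-start quick thread (alike every 90 degrees) that sticks out 7 mm.
- drum_rim (a point): Centre of the drum's mouth, at the height of its rim; z up. The inner lid and the clamping ring go here, concentric.
- drum_thread (a point): On the drum's axis, 4 mm below the rim: the flat tops of the thread's four crests. Between them are gaps 18 degrees wide, the thread starts, 9 mm deep. Clockwise from a gap (seen from above) the thread runs under the crest, sinking 6 mm, to an end wall: the stop, after about 70 degrees. The wall also rises 4 mm above the crest's end as a tooth, so lugs on a crest cannot pass it clockwise.
- inner_lid: Loose round steel lid, right way up, 220 g. Origin at the centre of its underside, z up. From below: spigot 93 mm across, 6 mm deep, that goes into the drum's mouth; flange 106 mm across, 6 mm thick, that lies on the rim; black knob 24 mm across, from 12 to 34 mm above the origin. Seated, its origin is 6 mm below the rim.
- clamp_ring: Loose aluminium ring with a black bridge handle, right way up, 260 g. Origin at the centre of its underside, z up. Ribbed skirt 144 mm outside, 130 inside, 32 high; top flange open in the middle (80 mm) for the lid's knob. Origin below the rim: 5 mm when its lugs rest on the crests (1 mm on the teeth), 14 mm once dropped into the thread start, 20 mm when fully home, 1 mm clear of the seated lid.
- ring_bar (a point): Middle of the ring's bridge bar, 64 mm above the ring's origin. The bar lies along the ring's x axis: 118 mm long, 20 mm wide, 24 mm high, with 20 mm free space between it and the ring's flange. The ring turns easily; held loosely by the bar it drops into the thread by its own weight.
- ring_lugs (a point): On the ring's axis, 1 mm above its underside: the underside of its four lugs, 90 degrees apart, each 10 degrees wide and 4 mm high, inner faces 117 mm across (neck 112). Turned anticlockwise on the crests they fall 9 mm into the gaps, and a wall stops further anticlockwise turning; then clockwise they run under the crests to the stop.
- car0: Wooden toy car body, plain block with a cabin, upright on the bench, 60 mm long (x), 26 mm wide (y), 26 mm high, 35 g, or absent. Origin at the centre of its underside, z up.
- car1: Wooden toy car body, plain block with a cabin, upright on the bench, 60 mm long (x), 26 mm wide (y), 26 mm high, 35 g, or absent. Origin at the centre of its underside, z up.
- car2: Wooden toy car body, plain block with a cabin, upright on the bench, 60 mm long (x), 26 mm wide (y), 26 mm high, 35 g, or absent. Origin at the centre of its underside, z up.
- car3: Wooden toy car body, plain block with a cabin, upright on the bench, 60 mm long (x), 26 mm wide (y), 26 mm high, 35 g, or absent. Origin at the centre of its underside, z up.
- car4: Wooden toy car body, plain block with a cabin, upright on the bench, 60 mm long (x), 26 mm wide (y), 26 mm high, 35 g, or absent. Origin at the centre of its underside, z up.
- offcut: Bystander: plywood offcut 45 x 50 x 18 mm, lying beside the car bodies.
- tape_measure: Bystander: tape measure 75 x 36 x 62 mm.
- spring_clamp: Bystander: spring clamp 105 mm long, 22 mm high.
- sanding_block: Bystander: cork sanding block 100 x 55 x 30 mm.
- glue: Bystander: upright glue bottle 56 mm across, 150 mm high.
- brush: Bystander: brush 180 mm long.
- screwdriver: Bystander: screwdriver 200 mm long.
Mind the look-alikes: they are no part of the job. Of the things that look like the clamp_ring, take the one that is farthest from the robot's base at the start.

How it is judged:
By the outcome, as a careful person would: the job done as asked, in the order asked, and still so for the second after the job is handed in, with the robot touching nothing.
Of car0, car1, car2, car3, car4 only 3 to 5 are there at a start; the rules pass over those that are not, and their reading is None.
At some moment in a run one of car0, car1, car2, car3, car4 may be knocked a few centimetres aside while the robot is not near it.
It also fails if it takes over 210 s, if anything falls off the work surface, if the arm or the gripper's body presses on something with over 40 N, if the wrist force passes 120 N, or if a joint passes its speed limit or range.

ROBOT

A 7-joint arm with a two-finger parallel gripper is mounted at the origin on the work surface. World frame = base frame: x ahead of the robot, y to its left, z up, the work surface at z = 0. Lengths are in m, angles in rad, forces in N, time in s.
With the tool pointing down it reaches from about 0.425 to 1.025 m from the base axis. Payload 3.6 kg.
Tool frame: the origin (TCP) lies at the very end of the fingers, on their centre line; the grasp point (between the pads) lies 19 mm behind it; y points along the fingers, z is the direction in which the jaws open and shut, and the axes are right-handed (so a half turn about y gives the same grasp; the last joint's range is limited). The gripper opens to 85 mm and grips with 20 to 120 N. Pads are 22 mm wide; open, the fingers measure 114 mm over their backs; the gripper's body (76 mm by 85 mm) begins 54 mm behind the grasp point. The pads swing forward as they close: fully open they stand 13 mm farther back than shut.
Start: joints at [1.05, 0.591, 0.048, 1.609, -0.033, 0.943, -0.034], TCP at [0.301, -0.66, 0.193] pointing down, gripper open.
Joint ranges: [-2.69, 2.69], [-0.47, 2.24], [-1.27, 1.36], [0.19, 2.51], [-1.53, 4.68], [0.08, 2.07], [-3.09, 3.09]. Speed limits (rad/s): [2.57, 2.57, 3.14, 3.14, 3.14, 3.14, 3.14].

INTERFACE

Orientations are given as a unit quaternion [x, y, z, w].
In Python, from plant import env gives the robot as it stands.
- The arm moves only by the shell command python3 -m creep 'ROWS' [FORCE]. ROWS is JSON, a list of rows, each a list of 5 numbers: the shift along the tool's x, y, z in mm, then the turn about the tool's y in rad, then the opening, from -1 (shut) to 1 (fully open). In form: [[tx, ty, tz, yaw, fingers], ...]. A call has 1 to 8 rows; each row shifts and turns the pose as measured when the row begins, along the tool's axes as they then stand; what a row does not reach is not made up. A row lasts 1/12 s, in which the tool goes at most 41.7 mm and 7.16 degrees, less where a joint would pass 70% of its speed; a pose out of reach is approached as far as the arm can. A call is refused whole if a number of a shift passes 41.7 or a number of a turn 0.125, either way. A call with a gripper value outside its range is refused whole. The fingers move at their own pace and stop on an object; FORCE is the grip in N (left out, the last holds). Time passes only in rows, so rows that do not move let the fingers close. It gives the time, the measured TCP pose, the force and the opening at its end, in the units of the state.
- env.observe(): the state, without advancing time (a new reading comes with each control period).
- env.grab_frame(name): name is "scene" or "top" or "wrist"; returns (picture, depth): 420x560x3 uint8, blue, green, red; 420x560 float32, m along the optical axis (not along the pixel's ray), 0 where there is no reading.
- env.calibration(name): a dict with "fov_y" (degrees; the focal length in pixels is half the picture's height over the tangent of half this angle, whatever the lens; pixels are square), "cx", "cy" (the principal point, pixels), "R" (3x3) and "t" (3): a world point X has camera coordinates R X + t; the wrist camera has in their place "mount" (4x4, takes a point from camera to tool coordinates, whose origin is the TCP and whose axes are the tool frame's). Camera axes: x right, y down, z forward; pixel columns grow to the right and rows downward; lengths in m; the calibration is good to about 2 mm. A picture is of the moment at which its call begins: read the wrist's pose just before it. calibration takes no time and is no camera call.
- env.sign_off(): hands the job in, once; it reports no verdict.
Trained networks look in the newest picture that a camera, given by its name, has taken for a name from the list of things; names that differ only in an ending like _2 or _b are one class to them, and where a whole thing is asked for, a point or a joint stands for the part that bears it (a point fixed in the world has none). Each returns a list of dicts, best first, with "conf" (0 to 1); they miss things now and then, are a little off and sometimes report something else, mostly with a low value. They report only what shows in the picture. A call takes as long as a camera call. They do not tell look-alikes from the thing itself.
- env.trace(camera, thing): "region" (420x560 bool, what is visible of it) and "bbox" ([left, top, width, height] in pixels, round what is visible of it).
- env.pinpoint(camera, thing): "point" ([column, row] in pixels: a listed point, or the origin of a listed thing).
The state is a dict: "time_s": time; "q": joint angles; "qvel": joint speeds; "joint_efforts": joint torques, N m; "tool_pos": TCP position; "eef_rot": TCP orientation; "force": force on the tool from outside, world axes, zero at the start; "ft_torque": the same for the moment, N m; "width": opening from 0.0 (shut) to 1.0 (fully open).
Only numpy, scipy, OpenCV 4.12 (cv2) and the standard library are available. Lean on these libraries where they do the work, as an engineer would, in place of code of your own. Each camera call takes 0.05 s, during which the arm holds its last target.

## Working session

There is one attempt and no reset: what is moved stays moved. The work goes in short steps, Python scripts to look and compute and a shell command to move; the robot and the scene stay as the last step left them, time stands still between calls to the robot, and variables do not carry over. Pictures are saved under pics/ and viewed, and the job is handed in when it is done.

```bash
ls; mkdir -p pics; cat > h.py <<'E'
import numpy as np, cv2, json
from plant import env
from scipy.spatial.transform import Rotation as Rn
def cam(name, st=None):
    c=env.calibration(name); f=210/np.tan(np.radians(c["fov_y"])/2)
    if "R" in c:
        R=np.array(c["R"]);t=np.array(c["t"]); Rw=R.T; tw=-R.T@t
    else:
        st=st or env.observe(); M=np.array(c["mount"]); Rt=Rn.from_quat(st["eef_rot"]).as_matrix()
        Rw=Rt@M[:3,:3]; tw=Rt@M[:3,3]+np.array(st["tool_pos"])
    return f,c["cx"],c["cy"],Rw,tw
def px2w(C,u,v,d):
    f,cx,cy,R,t=C
    p=np.stack([(np.asarray(u)-cx)/f*d,(np.asarray(v)-cy)/f*d,d*np.ones_like(np.asarray(u,float))],-1)
    return p@R.T+t
def pxplane(C,u,v,z):
    f,cx,cy,R,t=C
    r=np.array([(u-cx)/f,(v-cy)/f,1])@R.T
    return t+r*(z-t[2])/r[2]
def w2px(C,X):
    f,cx,cy,R,t=C
    p=(np.asarray(X)-t)@R
    return p[...,0]/p[...,2]*f+cx,p[...,1]/p[...,2]*f+cy
def cloud(C,d):
    v,u=np.mgrid[:d.shape[0],:d.shape[1]]
    return px2w(C,u,v,d[...,None][...,0]) if False else np.stack([(u-C[1])/C[0]*d,(v-C[2])/C[0]*d,d],-1)@C[3].T+C[4]
def S():
    s=env.observe(); R=Rn.from_quat(s["eef_rot"]).as_matrix()
    print("t",s["time_s"],"tcp",np.round(s["tool_pos"],4),"w",round(s["width"],3),"F",np.round(s["force"],1)); print(np.round(R,3).tolist(),"q",np.round(s["q"],2)); return s
E
python3 - <<'E'
from h import *
S()
for n in("scene","top","wrist"):
    p,d=env.grab_frame(n); cv2.imwrite(f"pics/{n}0.png",p); np.save(f"{n}0.npy",d)
    c=cam(n);print(n,c[0],c[4],np.round(c[3],2).tolist())
E
```

```text
pics
t 0.0 tcp [ 0.3004 -0.6588  0.1921] w 0.999 F [ 0.1 -0.2 -0. ]
[[-0.91, -0.001, 0.415], [-0.415, 0.002, -0.91], [0.0, -1.0, -0.002]] q [ 1.05  0.59  0.05  1.61 -0.03  0.94 -0.03]
scene 442.5326873922251 [0.89355461 0.69788549 0.84211999] [[-0.89, 0.31, -0.34], [0.46, 0.62, -0.64], [0.01, -0.72, -0.69]]
top 506.7297875680748 [0.31485914 0.00631823 1.67033767] [[-0.03, -0.99, 0.13], [-1.0, 0.03, -0.01], [0.0, -0.13, -0.99]]
wrist 352.44025111958433 [ 0.37582898 -0.62379658  0.37362354] [[0.41, -0.86, -0.29], [-0.91, -0.39, -0.13], [-0.0, 0.32, -0.95]]
```

View pics/top0.png

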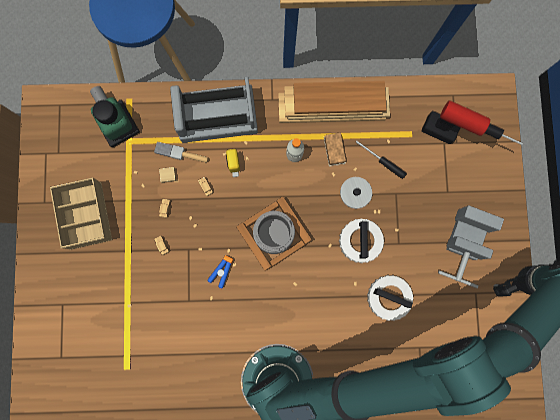

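View pics/scene0.png

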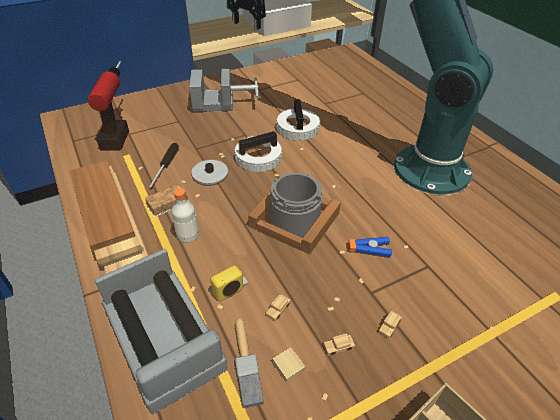

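View pics/wrist0.png

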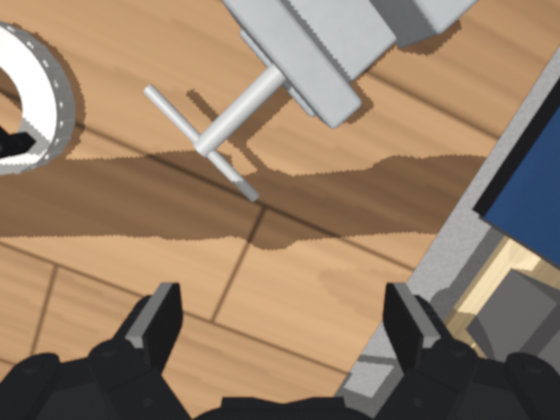

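The top view shows three car candidates at (206,186), (165,208) and (162,245), and the plywood offcut at (168,174). The lid is at (356,192) and the drum at (275,232). There are two rings, at (362,241) and (391,298). Next I'll measure them with the networks and depth.

```bash
python3 - <<'E'
from h import *
p=cv2.imread("pics/top0.png"); d=np.load("top0.npy"); C=cam("top"); W=cloud(C,d)
env.grab_frame("top")
for th in ["car0","clamp_ring","inner_lid","drum","offcut"]:
    for r in env.trace("top",th):
        m=r["region"]; q=W[m]; q=q[(q[:,2]>0.004)]
        hi=q
        if len(q)<10: print(th,r["conf"],r["bbox"],len(q));continue
        rect=cv2.minAreaRect((q[:,:2]*1000).astype(np.float32))
        print(th,round(r["conf"],2),r["bbox"],"mean",np.round(q.mean(0),3),"zmax",np.round(np.percentile(q[:,2],[50,98]),3),"rect",np.round(rect[0],0),np.round(rect[1],0),round(rect[2]),"dist",round(np.hypot(*q.mean(0)[:2]),3))
for th in ["drum_rim","ring_bar","inner_lid"]:
    for r in env.pinpoint("top",th): print(th,round(r["conf"],2),np.round(r["point"],1))
big=cv2.resize(p[110:310,130:430],None,fx=2.6,fy=2.6,interpolation=cv2.INTER_CUBIC);cv2.imwrite("pics/topcrop.png",big)
S()
E
```

```text
car0 0.72 [197.0, 182.7, 18.4, 15.9] mean [0.633 0.218 0.034] zmax [0.022 0.035] rect [485. 128.] [417.  30.] 32 dist 0.67
car0 0.52 [156.9, 234.0, 9.0, 18.9] mean [0.445 0.366 0.02 ] zmax [0.022 0.032] rect [446. 370.] [58. 29.] 28 dist 0.576
clamp_ring 0.94 [369.1, 274.6, 44.4, 44.4] mean [ 0.258 -0.364  0.045] zmax [0.033 0.081] rect [ 252. -218.] [140. 443.] 2 dist 0.446
clamp_ring 0.6 [341.5, 216.7, 45.5, 48.1] mean [ 0.44  -0.282  0.051] zmax [0.033 0.082] rect [ 373. -190.] [141. 385.] 37 dist 0.523
inner_lid 0.37 [156.0, 141.6, 52.1, 21.1] mean [0.754 0.314 0.022] zmax [0.019 0.028] rect [583. 160.] [607. 118.] 41 dist 0.817
drum 0.68 [240.8, 200.0, 70.9, 73.7] mean [ 0.473 -0.002  0.054] zmax [0.042 0.119] rect [457. -13.] [223. 189.] 31 dist 0.473
offcut 0.58 [159.0, 166.5, 16.6, 16.7] mean [0.678 0.345 0.026] zmax [0.018 0.027] rect [500. 198.] [530.  59.] 40 dist 0.761
drum_rim 0.7 [274.5 229.7]
ring_bar 0.82 [393.8 296.3]
ring_bar 0.64 [363.5 240.5]
inner_lid 0.89 [354.2 192.8]
t 0.6 tcp [ 0.3008 -0.6597  0.1933] w 1.002 F [ 0.4 -0.8 -0.5]
[[-0.91, -0.0, 0.415], [-0.415, -0.0, -0.91], [0.0, -1.0, -0.0]] q [ 1.05  0.59  0.05  1.61 -0.03  0.94 -0.03]
```

View pics/topcrop.png

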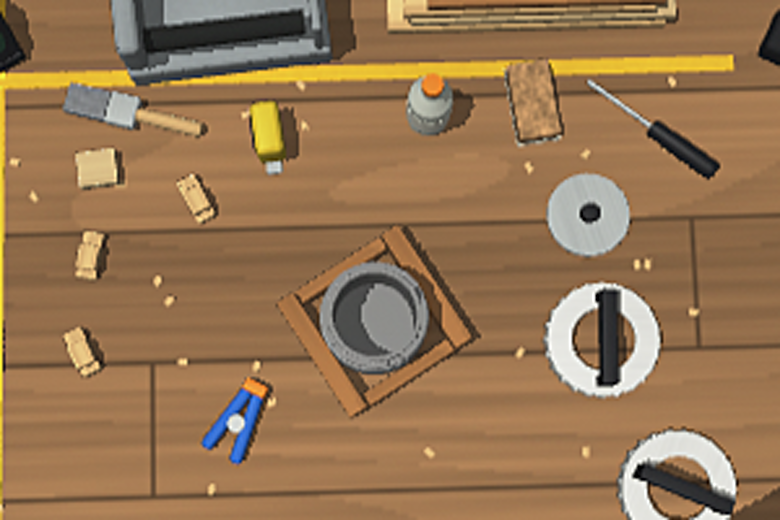

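```bash
python3 - <<'E'
from h import *
p=cv2.imread("pics/top0.png"); d=np.load("top0.npy"); C=cam("top"); W=cloud(C,d)
ok=(d>0.3)
print("table z", np.median(W[300:330,180:300][ok[300:330,180:300]],axis=0)) 
def comp(box,lo,hi):
    x,y,w,h=box; sub=W[y:y+h,x:x+w]; m=ok[y:y+h,x:x+w]&(sub[...,2]>lo)&(sub[...,2]<hi); q=sub[m]
    r=cv2.minAreaRect((q[:,:2]*1000).astype(np.float32)); (c,s,a)=r
    b=cv2.boxPoints(r); e=[b[1]-b[0],b[2]-b[1]]; L=max(e,key=np.linalg.norm); ang=np.degrees(np.arctan2(L[1],L[0]))%180
    print(box,"n",len(q),"mean",np.round(q.mean(0),4),"rect",np.round(c,1),np.round(s,0),"long-axis deg",round(ang,1))
    return q
for b in [(192,174,28,28),(154,196,24,24),(150,232,26,26)]: comp(b,.010,.045)
comp((156,164,24,20),.01,.045)
def circ(box,lo,hi):
    q=comp(box,lo,hi)[:,:2]; h=cv2.convexHull((q*1000).astype(np.float32)); print(" circ",cv2.minEnclosingCircle(h))
print("lid");circ((335,172,42,40),.006,.02); comp((345,182,22,20),.025,.04)
print("ringA");circ((335,214,56,54),.022,.042); comp((335,214,56,54),.055,.09)
print("ringB");circ((365,272,54,52),.022,.042)
print("drum");circ((235,190,85,85),.105,.13)
E
```

```text
table z [2.13654342e-01 1.16236843e-01 8.64104246e-05]
(192, 174, 28, 28) n 137 mean [0.6367 0.2217 0.0216] rect [634.6 227.8] [68. 80.] long-axis deg 92.9
(154, 196, 24, 24) n 144 mean [0.5667 0.3562 0.0209] rect [566.7 356.5] [54. 53.] long-axis deg 30.3
(150, 232, 26, 26) n 151 mean [0.4451 0.3665 0.0205] rect [444.3 360.4] [67. 58.] long-axis deg 80.5
(156, 164, 24, 20) n 205 mean [0.6808 0.3481 0.0188] rect [685.  350.6] [55. 56.] long-axis deg 95.1
lid
(335, 172, 42, 40) n 756 mean [ 0.6053 -0.2781  0.0118] rect [ 607.2 -276.9] [137. 132.] long-axis deg 88.5
 circ ((608.8131103515625, -278.26025390625), 92.50849151611328)
(345, 182, 22, 20) n 41 mean [ 0.6031 -0.2775  0.0328] rect [ 601.6 -276.5] [21. 26.] long-axis deg 148.6
ringA
(335, 214, 56, 54) n 921 mean [ 0.4414 -0.2844  0.032 ] rect [ 442.9 -285.1] [141. 141.] long-axis deg 6.5
 circ ((443.0061950683594, -285.3023986816406), 71.69921112060547)
(335, 214, 56, 54) n 268 mean [ 0.4421 -0.2845  0.0746] rect [ 442.5 -285.9] [ 22. 115.] long-axis deg 178.7
ringB
(365, 272, 54, 52) n 952 mean [ 0.2576 -0.3665  0.0316] rect [ 256.6 -368.5] [138. 142.] long-axis deg 159.1
 circ ((257.132080078125, -368.902587890625), 71.77334594726562)
drum
(235, 190, 85, 85) n 448 mean [ 0.4726 -0.0008  0.1133] rect [473.6  -0.7] [123. 123.] long-axis deg 43.9
 circ ((473.3813171386719, -0.6024150848388672), 63.509925842285156)
```

There are three cars. The rings are at (362,241), 0.52 m from the base, and (391,298), 0.45 m from the base. The first is farther, so I'll take that one, at about (0.442,-0.285). The crop shows both rings clearly, and nothing else looks like the lid. I'll start with the cars: go up and over to them.

```bash
cat >> h.py <<'E'
def plan(goal,jaw=None):
    s=S(); R=Rn.from_quat(s["eef_rot"]).as_matrix(); d=(np.array(goal)-np.array(s["tool_pos"]))*1000
    cur=np.degrees(np.arctan2(R[1,2],R[0,2])); turn=0
    if jaw is not None:
        dd=(jaw-cur+90)%180-90; turn=-np.radians(dd)
    print("tool delta mm",np.round(R.T@d,1),"turn rad (about tool y)",round(turn,3),"(cur jaw deg",round(cur,1),") alt turn",round(turn-np.sign(turn)*np.pi,3))
E
python3 - <<'E'
from h import *
plan([0.58,0.28,0.26],-57)
E
```

```text
t 0.6 tcp [ 0.3008 -0.6597  0.1933] w 1.002 F [ 0.4 -0.8 -0.5]
[[-0.91, -0.0, 0.415], [-0.415, -0.0, -0.91], [0.0, -1.0, -0.0]] q [ 1.05  0.59  0.05  1.61 -0.03  0.94 -0.03]
tool delta mm [-643.9  -66.7 -739.1] turn rad (about tool y) -0.148 (cur jaw deg -65.5 ) alt turn 2.993
```

```bash
python3 -m creep '[[-15,-30,-17,0,1],[-15,-30,-17,0,1],[-26,-5,-30,0,1],[-26,0,-30,0,1],[-26,0,-30,0,1],[-26,0,-30,0,1],[-26,0,-30,0,1],[-26,0,-30,0,1]]'; python3 -m creep '[[-26,0,-30,0,1],[-26,0,-30,0,1],[-26,0,-30,0,1],[-26,0,-30,0,1],[-26,0,-30,0,1],[-26,0,-30,0,1],[-26,0,-30,0,1],[-26,0,-30,0,1]]'; python3 -c "
from h import *
plan([0.58,0.28,0.26],-57)"
```

```text
time_s: 1.27
tool_pos: [0.3793, -0.3911, 0.2596]
eef_rot: [0.144, -0.689, 0.696, -0.142]
force: [0.7, -0.7, -0.1]
width: 0.998
time_s: 1.93
tool_pos: [0.478, -0.0738, 0.26]
eef_rot: [0.14, -0.687, 0.698, -0.144]
force: [-0.1, -0.1, -0.6]
width: 1.0
t 1.9333 tcp [ 0.478  -0.0738  0.26  ] w 1.0 F [-0.1 -0.1 -0.6]
[[-0.919, 0.008, 0.394], [-0.394, -0.014, -0.919], [-0.002, -1.0, 0.016]] q [ 0.2   0.2  -0.17  2.07  0.06  0.87 -1.18]
tool delta mm [-233.    -4.3 -285.1] turn rad (about tool y) -0.171 (cur jaw deg -66.8 ) alt turn 2.97
```

```bash
python3 -m creep '[[-26,0,-32,0,1],[-26,0,-32,0,1],[-26,0,-32,0,1],[-26,0,-32,0,1],[-26,0,-32,0,1],[-26,0,-32,0,1],[-26,0,-32,0,1],[-26,0,-32,0,1]]'; python3 -m creep '[[-20,0,-25,-0.08,1],[0,0,0,-0.08,1],[0,0,0,0,1]]'; python3 - <<'E'
from h import *
s=S(); C=cam("wrist",s); p,d=env.grab_frame("wrist"); cv2.imwrite("pics/w1.png",p); np.save("w1.npy",d)
for r in env.trace("wrist","car0"): print("car",round(r["conf"],2),np.round(r["bbox"]))
W=cloud(C,d); print(np.round(np.median(W[d>0],axis=0),3))
E
```

```text
time_s: 2.6
tool_pos: [0.5684, 0.247, 0.2597]
eef_rot: [0.137, -0.686, 0.699, -0.146]
force: [0.3, 0.2, -0.3]
width: 1.001
time_s: 2.85
tool_pos: [0.5773, 0.2939, 0.2599]
eef_rot: [0.198, -0.674, 0.681, -0.209]
force: [0.2, -1.2, -0.7]
width: 1.003
t 2.85 tcp [0.5773 0.2939 0.2599] w 1.003 F [ 0.2 -1.2 -0.7]
[[-0.835, 0.018, 0.55], [-0.551, -0.005, -0.835], [-0.013, -1.0, 0.014]] q [-0.32  0.44 -0.33  1.73  0.18  0.99 -1.7 ]
car 0.94 [163. 197.  30.  46.]
car 0.94 [206. 118.  52.  53.]
car 0.73 [345. 131.  23.  52.]
[0.57  0.28  0.001]
```

View pics/w1.png

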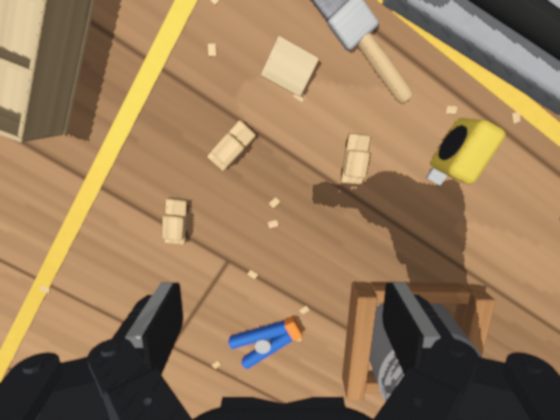

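The wrist view shows the three cars at (356,158), (232,145) and (175,221), and the offcut at (290,66). I'll measure their poses.

```bash
cat >> h.py <<'E'
def boxes(C,d,lo=.010,hi=.035,amin=60,reg=None):
    W=cloud(C,d); m=((d>0.1)&(W[...,2]>lo)&(W[...,2]<hi)).astype(np.uint8)
    n,l,st,ce=cv2.connectedComponentsWithStats(m)
    out=[]
    for i in range(1,n):
        if st[i,4]<amin or st[i,4]>6000: continue
        q=W[l==i]; r=cv2.minAreaRect((q[:,:2]*1000).astype(np.float32)); b=cv2.boxPoints(r); e=[b[1]-b[0],b[2]-b[1]]; L=max(e,key=np.linalg.norm)
        print("px",np.round(ce[i]),"n",st[i,4],"centre",np.round(r[0],1),"size",np.round(sorted(r[1]),0),"long deg",round(np.degrees(np.arctan2(L[1],L[0]))%180,1),"zmax",round(np.percentile(q[:,2],97),3))
E
python3 - <<'E'
from h import *
C=cam("wrist"); boxes(C,np.load("w1.npy"))
plan([0.637,0.222,0.12],-57)
E
```

```text
px [69. 66.] n 1794 centre [542.2 547.2] size [  3. 153.] long deg 11.0 zmax 0.034
px [363.  39.] n 3308 centre [745.8 285.6] size [ 43. 150.] long deg 73.9 zmax 0.022
px [472.  54.] n 1749 centre [799.4 173.4] size [  3. 251.] long deg 95.0 zmax 0.034
px [289.  66.] n 1942 centre [678.8 347.3] size [45. 50.] long deg 96.0 zmax 0.02
px [15. 55.] n 119 centre [524.5 603. ] size [ 1. 44.] long deg 101.1 zmax 0.034
px [ 10. 115.] n 147 centre [461.7 585.1] size [ 1. 36.] long deg 100.3 zmax 0.034
px [448. 143.] n 529 centre [710.3 140.1] size [19. 70.] long deg 17.7 zmax 0.034
px [231. 145.] n 1106 centre [567.  357.3] size [27. 60.] long deg 169.2 zmax 0.028
px [356. 158.] n 1121 centre [635.9 221.5] size [27. 60.] long deg 26.9 zmax 0.028
px [175. 221.] n 976 centre [445.  368.2] size [27. 60.] long deg 26.6 zmax 0.028
px [359. 316.] n 805 centre [429.9  79. ] size [ 43. 175.] long deg 16.3 zmax 0.034
px [450. 298.] n 1502 centre [560.5   4.6] size [ 62. 101.] long deg 85.4 zmax 0.034
px [378. 319.] n 133 centre [472.2  64.5] size [ 3. 31.] long deg 179.7 zmax 0.035
px [266. 340.] n 1708 centre [354.1 170.6] size [ 55. 102.] long deg 147.8 zmax 0.023
px [372. 384.] n 212 centre [378.7   1.3] size [19. 23.] long deg 118.8 zmax 0.031
t 2.95 tcp [0.577  0.2927 0.26  ] w 1.001 F [-0.5 -0.2 -0.3]
[[-0.837, 0.018, 0.546], [-0.547, -0.005, -0.837], [-0.013, -1.0, 0.014]] q [-0.31  0.44 -0.33  1.73  0.18  0.99 -1.7 ]
tool delta mm [ -9.9 141.4  90. ] turn rad (about tool y) 0.002 (cur jaw deg -56.9 ) alt turn -3.139
```

```bash
python3 -m creep '[[0,0,0,0.105,1],[-6,16,32,0,1],[-6,35,32,0,1],[0,35,18,0,1],[0,35,0,0,1],[0,20,0,0,1]]'; python3 -c "
from h import *
plan([0.636,0.2215,0.005],-63)"
```

```text
time_s: 3.45
tool_pos: [0.6355, 0.2146, 0.1258]
eef_rot: [0.144, -0.685, 0.694, -0.169]
force: [-0.9, 0.7, -0.6]
width: 0.998
t 3.45 tcp [0.6355 0.2146 0.1258] w 0.998 F [-0.9  0.7 -0.6]
[[-0.901, 0.037, 0.432], [-0.433, -0.004, -0.902], [-0.031, -0.999, 0.02]] q [-0.24  0.59 -0.24  1.81  0.23  0.73 -1.73]
tool delta mm [  0.4 120.7  -8.4] turn rad (about tool y) -0.024 (cur jaw deg -64.4 ) alt turn 3.117
```

```bash
python3 -m creep '[[0,35,-8,0,1],[0,35,0,0,1],[0,30,0,0,1],[0,15,0,0,1]]'; python3 -c "
from h import *
plan([0.636,0.2215,0.005],-63)"
```

```text
time_s: 3.78
tool_pos: [0.6387, 0.2064, 0.007]
eef_rot: [0.136, -0.684, 0.699, -0.161]
force: [-0.8, -0.5, 0.0]
width: 1.0
t 3.7833 tcp [0.6387 0.2064 0.007 ] w 1.0 F [-0.8 -0.5  0. ]
[[-0.911, 0.039, 0.41], [-0.411, -0.013, -0.912], [-0.031, -0.999, 0.028]] q [-0.28  0.75 -0.17  1.86  0.29  0.53 -1.8 ]
tool delta mm [ -3.7   1.7 -14.9] turn rad (about tool y) -0.048 (cur jaw deg -65.8 ) alt turn 3.093
```

```bash
python3 -m creep '[[-4,0,-15,-0.05,1],[0,2,0,0,1],[0,0,0,0,1]]'; python3 -c "
from h import *
plan([0.636,0.2215,0.004],-63)"
```

```text
time_s: 4.03
tool_pos: [0.6336, 0.2148, 0.0013]
eef_rot: [0.154, -0.678, 0.698, -0.173]
force: [0.6, -0.5, 0.4]
width: 1.003
t 4.0333 tcp [0.6336 0.2148 0.0013] w 1.003 F [ 0.6 -0.5  0.4]
[[-0.892, 0.032, 0.451], [-0.451, -0.021, -0.892], [-0.019, -0.999, 0.033]] q [-0.29  0.76 -0.18  1.86  0.31  0.53 -1.79]
tool delta mm [-5.2 -2.7 -4.9] turn rad (about tool y) -0.004 (cur jaw deg -63.2 ) alt turn 3.138
```

```bash
python3 -m creep '[[-5,-3,-5,0,1],[0,0,0,0,0],[0,0,0,0,-1],[0,0,0,0,-1],[0,0,0,0,-1],[0,0,0,0,-1],[0,0,0,0,-1]]' 40; python3 -c "
from h import *
S()"
```

```text
time_s: 4.62
tool_pos: [0.641, 0.2248, 0.013]
eef_rot: [0.149, -0.679, 0.697, -0.178]
force: [0.0, 0.4, 0.3]
width: 0.145
t 4.6167 tcp [0.641  0.2248 0.013 ] w 0.145 F [0.  0.4 0.3]
[[-0.892, 0.045, 0.449], [-0.45, -0.016, -0.893], [-0.033, -0.999, 0.034]] q [-0.3   0.75 -0.18  1.84  0.3   0.55 -1.79]
```

```bash
python3 -m creep '[[0,0,0,0,-1],[0,0,0,0,-1]]'; python3 - <<'E'
from h import *
S(); p,d=env.grab_frame("wrist"); cv2.imwrite("pics/w2.png",p); p,d=env.grab_frame("scene"); cv2.imwrite("pics/s2.png",p[200:420,150:450])
E
```

```text
time_s: 4.78
tool_pos: [0.6411, 0.2245, 0.0132]
eef_rot: [0.149, -0.679, 0.697, -0.177]
force: [-0.5, 0.3, -0.5]
width: 0.001
t 4.7833 tcp [0.6411 0.2245 0.0132] w 0.001 F [-0.5  0.3 -0.5]
[[-0.893, 0.045, 0.449], [-0.45, -0.016, -0.893], [-0.033, -0.999, 0.034]] q [-0.3   0.75 -0.18  1.84  0.3   0.55 -1.79]
```

View pics/w2.png

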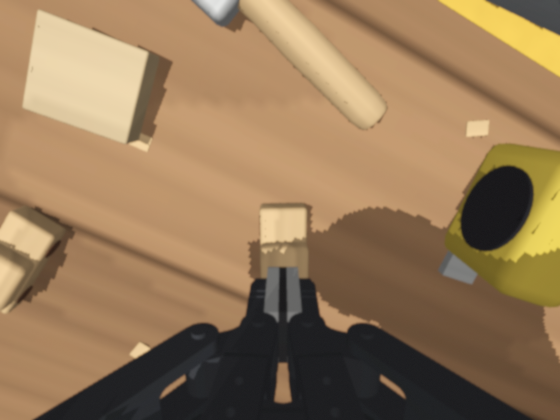

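View pics/s2.png

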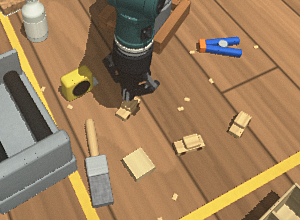

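```bash
python3 - <<'E'
from h import *
s=S(); C=cam("wrist",s); p,d=env.grab_frame("wrist"); boxes(C,d,lo=.008,hi=.033)
print("tcp px",w2px(C,np.array(s["tool_pos"])))
E
```

```text
t 4.8833 tcp [0.6411 0.2244 0.0131] w -0.0 F [ 0.1  0.6 -1. ]
[[-0.893, 0.045, 0.449], [-0.45, -0.016, -0.893], [-0.033, -0.999, 0.034]] q [-0.3   0.75 -0.18  1.84  0.3   0.55 -1.79]
px [536.  11.] n 1188 centre [800.3 172.8] size [ 2. 40.] long deg 95.6 zmax 0.029
px [479. 207.] n 3906 centre [704.4 137.5] size [25. 84.] long deg 22.2 zmax 0.032
px [284. 238.] n 3137 centre [646.9 228.2] size [27. 36.] long deg 26.3 zmax 0.027
px [ 21. 254.] n 3793 centre [567.4 358. ] size [28. 61.] long deg 169.0 zmax 0.027
tcp px (np.float64(284.3710151189168), np.float64(249.19211843710806))
```

```bash
python3 - <<'E'
from h import *
s=S(); C=cam("wrist",s); p,d=env.grab_frame("wrist"); W=cloud(C,d)
for v in range(200,420,10): print(v,np.round(W[v,[262,275,292,304]]*1000).astype(int).tolist())
cv2.imwrite("pics/w3.png",cv2.resize(p[180:420,200:370],None,fx=3,fy=2.5))
p,d=env.grab_frame("scene"); cv2.imwrite("pics/s3.png",cv2.resize(p[260:360,220:340],None,fx=5,fy=5,interpolation=cv2.INTER_CUBIC))
E
```

```text
t 4.9333 tcp [0.641  0.2245 0.013 ] w 0.0 F [-0.8  0.5 -0.4]
[[-0.893, 0.045, 0.449], [-0.45, -0.016, -0.893], [-0.033, -0.999, 0.034]] q [-0.3   0.75 -0.18  1.84  0.3   0.55 -1.79]
200 [[658, 247, 2], [662, 240, 1], [666, 232, 1], [669, 225, 1]]
210 [[656, 246, 13], [660, 240, 14], [664, 231, 14], [667, 226, 15]]
220 [[651, 243, 14], [655, 237, 15], [659, 229, 15], [661, 223, 14]]
230 [[646, 241, 15], [650, 235, 15], [654, 226, 15], [657, 220, 15]]
240 [[641, 238, 14], [644, 232, 14], [648, 223, 14], [651, 217, 14]]
250 [[640, 238, 26], [643, 232, 27], [648, 224, 28], [650, 218, 27]]
260 [[635, 235, 26], [638, 229, 26], [642, 221, 26], [645, 215, 26]]
270 [[630, 233, 26], [648, 234, 60], [650, 227, 59], [640, 213, 26]]
280 [[641, 237, 60], [647, 234, 68], [650, 228, 68], [649, 221, 60]]
290 [[641, 237, 69], [647, 234, 76], [649, 228, 75], [649, 222, 69]]
300 [[641, 237, 76], [646, 234, 81], [649, 228, 82], [648, 222, 76]]
310 [[641, 237, 83], [646, 234, 89], [649, 229, 89], [648, 223, 83]]
320 [[646, 239, 98], [646, 234, 95], [649, 229, 96], [652, 227, 98]]
330 [[645, 238, 101], [647, 235, 101], [649, 230, 101], [651, 226, 101]]
340 [[644, 238, 105], [644, 233, 102], [649, 230, 106], [650, 226, 105]]
350 [[644, 238, 110], [638, 231, 99], [646, 229, 107], [650, 227, 110]]
360 [[649, 240, 120], [635, 229, 99], [638, 224, 100], [653, 230, 120]]
370 [[648, 239, 123], [631, 227, 98], [634, 222, 99], [653, 230, 124]]
380 [[648, 239, 126], [630, 226, 101], [632, 221, 101], [653, 230, 127]]
390 [[648, 239, 129], [626, 224, 101], [631, 221, 105], [654, 231, 131]]
400 [[645, 238, 128], [533, 177, 1], [630, 220, 108], [651, 230, 131]]
410 [[643, 237, 129], [644, 234, 130], [646, 230, 130], [648, 228, 131]]
```

View pics/w3.png

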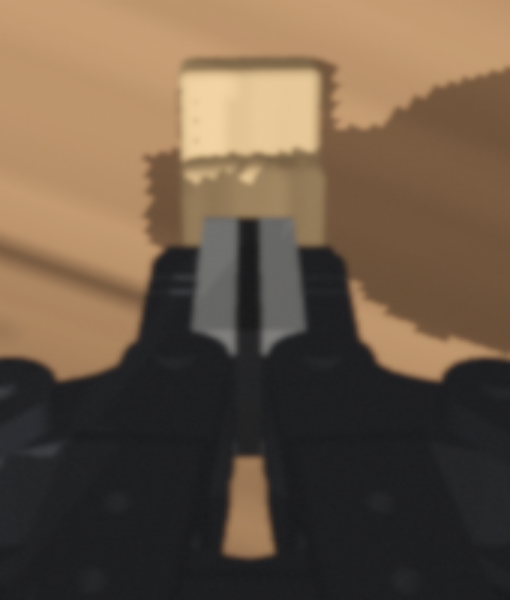

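View pics/s3.png

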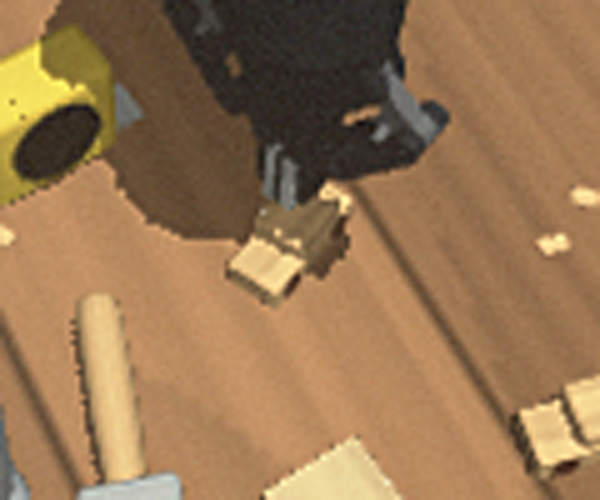

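```bash
python3 - <<'E'
from h import *
s=S(); C=cam("wrist",s); R=Rn.from_quat(s["eef_rot"]).as_matrix(); t=np.array(s["tool_pos"])
for k in range(0,60,6):
    for x in (-11,0,11): print(k,x,np.round(w2px(C,t+R@np.array([x,-k,0])/1000)))
M=np.array(env.calibration("wrist")["mount"]); print(np.round(M,3))
p,d=env.grab_frame("wrist");W=cloud(C,d)
for v in range(262,300,4):
  print(v,np.round(((W[v,[272,278,290,296]]-t)@R)*1000).astype(int).tolist())
E
```

```text
t 5.0333 tcp [0.6411 0.2245 0.013 ] w 0.001 F [-0.6 -0.   0.2]
[[-0.893, 0.045, 0.449], [-0.45, -0.016, -0.893], [-0.033, -0.999, 0.034]] q [-0.3   0.75 -0.18  1.84  0.3   0.55 -1.79]
0 -11 [284. 231.]
0 0 [284. 249.]
0 11 [284. 267.]
6 -11 [284. 235.]
6 0 [284. 254.]
6 11 [284. 272.]
12 -11 [285. 240.]
12 0 [284. 259.]
12 11 [284. 277.]
18 -11 [285. 244.]
18 0 [285. 264.]
18 11 [285. 283.]
24 -11 [285. 249.]
24 0 [285. 269.]
24 11 [285. 289.]
30 -11 [285. 255.]
30 0 [285. 275.]
30 11 [285. 295.]
36 -11 [285. 260.]
36 0 [285. 282.]
36 11 [285. 302.]
42 -11 [285. 266.]
42 0 [285. 288.]
42 11 [285. 309.]
48 -11 [285. 273.]
48 0 [285. 296.]
48 11 [285. 317.]
54 -11 [285. 280.]
54 0 [285. 303.]
54 11 [285. 326.]
[[ 0.     0.947  0.322 -0.083]
 [ 0.    -0.322  0.947 -0.181]
 [ 1.    -0.    -0.    -0.001]
 [ 0.     0.     0.     1.   ]]
262 [[1, -13, -7], [1, -14, -3], [1, -13, 3], [1, -13, 6]]
266 [[3, -14, -7], [4, -12, -3], [4, -13, 3], [4, -13, 6]]
270 [[-12, -47, -6], [-12, -46, -3], [-11, -45, 2], [-11, -46, 5]]
274 [[-11, -49, -5], [-11, -49, -3], [-12, -50, 2], [-11, -50, 5]]
278 [[-11, -53, -5], [-11, -52, -3], [-11, -53, 2], [-12, -54, 4]]
282 [[-11, -56, -5], [-12, -56, -3], [-11, -56, 2], [-11, -55, 4]]
286 [[-11, -59, -5], [-11, -59, -3], [-12, -60, 2], [-11, -59, 4]]
290 [[-11, -62, -5], [-11, -62, -3], [-11, -62, 2], [-12, -63, 4]]
294 [[-11, -65, -5], [-11, -65, -3], [-12, -65, 2], [-12, -66, 4]]
298 [[-11, -67, -5], [-11, -68, -3], [-11, -68, 2], [-12, -69, 4]]
```

```bash
python3 - <<'E'
from h import *
for f in ("wrist0.npy","w1.npy"):
  d=np.load(f);c=env.calibration("wrist");M=np.array(c["mount"]);F=210/np.tan(np.radians(c["fov_y"])/2)
  v,u=np.mgrid[:420,:560]; P=np.stack([(u-c["cx"])/F*d,(v-c["cy"])/F*d,d],-1)@M[:3,:3].T+M[:3,3]
  for v in range(270,330,6): print(v,[ (u,np.round(P[v,u]*1000).astype(int).tolist()) for u in (160,172,392,402)])
E
```

```text
270 [(160, [116, 193, -147]), (172, [115, 192, -132]), (392, [115, 192, 129]), (402, [115, 192, 140])]
276 [(160, [123, 192, -147]), (172, [123, 192, -133]), (392, [123, 192, 129]), (402, [123, 192, 141])]
282 [(160, [-12, -56, -50]), (172, [-11, -56, -45]), (392, [-11, -55, 43]), (402, [-11, -55, 47])]
288 [(160, [-12, -62, -48]), (172, [-11, -60, -44]), (392, [-11, -60, 42]), (402, [-11, -60, 46])]
294 [(160, [-12, -66, -47]), (172, [-10, -62, -44]), (392, [-9, -61, 42]), (402, [-12, -66, 44])]
300 [(160, [-12, -69, -46]), (172, [-7, -63, -44]), (392, [-7, -62, 42]), (402, [-11, -69, 43])]
306 [(160, [-11, -73, -45]), (172, [-5, -64, -44]), (392, [-4, -61, 42]), (402, [-11, -73, 42])]
312 [(160, [-11, -76, -44]), (172, [-3, -65, -44]), (392, [-3, -64, 41]), (402, [-10, -75, 41])]
318 [(160, [-9, -77, -44]), (172, [-1, -65, -44]), (392, [0, -64, 42]), (402, [-7, -75, 41])]
324 [(160, [-7, -78, -44]), (172, [1, -66, -44]), (392, [2, -65, 42]), (402, [-6, -76, 41])]
270 [(160, [149, 256, -171]), (172, [149, 255, -154]), (392, [151, 259, 152]), (402, [152, 260, 166])]
276 [(160, [158, 
[... 157 characters left out ...]
3]), (402, [-12, -57, 47])]
288 [(160, [-11, -59, -49]), (172, [-11, -61, -44]), (392, [-11, -60, 42]), (402, [-11, -61, 46])]
294 [(160, [-11, -65, -48]), (172, [-9, -62, -44]), (392, [-9, -62, 42]), (402, [-11, -65, 44])]
300 [(160, [-11, -69, -46]), (172, [-8, -63, -44]), (392, [-7, -63, 41]), (402, [-11, -69, 43])]
306 [(160, [-11, -73, -45]), (172, [-5, -64, -44]), (392, [-5, -63, 41]), (402, [-11, -73, 41])]
312 [(160, [-10, -75, -44]), (172, [-3, -65, -44]), (392, [-3, -65, 41]), (402, [-9, -73, 42])]
318 [(160, [-9, -77, -44]), (172, [0, -64, -44]), (392, [0, -65, 42]), (402, [-7, -74, 42])]
324 [(160, [-83, -181, -1]), (172, [1, -66, -44]), (392, [2, -65, 42]), (402, [-5, -75, 42])]
```

```bash
python3 - <<'E'
from h import *
s=S(); C=cam("scene"); p,d=env.grab_frame("scene"); W=cloud(C,d)
for v in range(284,316,2): print(v,np.round(W[v,[272,274,276,278,280,282]]*1000).astype(int).tolist())
print(w2px(C,np.array(s["tool_pos"])))
C=cam("top"); p,d=env.grab_frame("top"); W=cloud(C,d);print(np.round(W[185:215:3,185:230:4,2]*1000).astype(int))
E
```

```text
t 5.0833 tcp [0.6411 0.2246 0.013 ] w 0.002 F [ 0.1 -0.1  0.5]
[[-0.893, 0.045, 0.449], [-0.45, -0.016, -0.893], [-0.033, -0.999, 0.034]] q [-0.3   0.75 -0.18  1.84  0.3   0.55 -1.79]
284 [[653, 225, 109], [651, 229, 113], [643, 223, 101], [648, 241, 126], [646, 244, 129], [644, 248, 132]]
286 [[652, 222, 99], [650, 227, 103], [645, 226, 98], [648, 240, 118], [645, 243, 120], [642, 245, 120]]
288 [[653, 224, 94], [650, 227, 97], [645, 226, 91], [645, 234, 102], [643, 240, 108], [642, 246, 115]]
290 [[650, 218, 78], [650, 226, 88], [646, 228, 88], [646, 237, 100], [643, 240, 102], [639, 242, 101]]
292 [[649, 217, 69], [650, 226, 81], [647, 231, 86], [646, 237, 93], [644, 242, 97], [638, 240, 91]]
294 [[650, 218, 64], [650, 227, 75], [648, 231, 80], [645, 236, 84], [640, 235, 80], [638, 240, 84]]
296 [[633, 184, 1], [650, 227, 68], [648, 233, 74], [645, 235, 75], [641, 237, 75], [637, 238, 74]]
298 [[635, 188, 0], [650, 227, 61], [648, 233, 67], [644, 233, 65], [641, 236, 67], [637, 238, 67]]
300 [[637, 192, -2], [641, 211, 27], [647, 231, 57], [644, 234, 59], [641, 238, 62], [626, 218
[... 585 characters left out ...]
, 235, 11], [633, 233, 5]]
314 [[657, 232, 12], [654, 235, 15], [650, 236, 13], [647, 240, 15], [640, 236, 5], [634, 235, -1]]
(np.float64(277.0282485308291), np.float64(308.2806774378532))
[[560 595 616 659 661 659 660 661 655 644 641   2]
 [570 599 654 658 658 666 676 681 680 668 640 637]
 [565 603 660 654 673 688 691 693 695 690 667 637]
 [539 606 655 665 690 701 706 717 716 702 684 630]
 [ -1 647 652 687 707 715 726 731 728 716 696 773]
 [ -5 654 648 705 720 730 738 743 743 772 776 781]
 [  0 649 651 718 731 742 747 750 753 765 786 787]
 [ -1 649 645 727 747 753 758 771 774 783 787 790]
 [  2  -4 643 733 756 770 778 781 782 787 783 793]
 [  0  -2 639 738 778 781 784 788 786 788 788 795]]
```

Both the wrist and scene cameras show the shut fingertips about 45 mm behind the reported TCP: the tips are at z≈58 while the TCP reads 13. So the fingers closed above the car without touching it, and it hasn't moved. From here I'll plan with the fingertip measured 45 mm back (55 mm when open).

```bash
cat >> h.py <<'E'
def plant(goal,jaw=None,back=45):
    "goal = fingertip position"
    s=S(); R=Rn.from_quat(s["eef_rot"]).as_matrix(); tip=np.array(s["tool_pos"])-R[:,1]*back/1000; d=(np.array(goal)-tip)*1000
    cur=np.degrees(np.arctan2(R[1,2],R[0,2])); turn=0
    if jaw is not None:
        dd=(jaw-cur+90)%180-90; turn=-np.radians(dd)
    print("tip",np.round(tip,4),"tool delta mm",np.round(R.T@d,1),"turn",round(turn,3),"cur jaw",round(cur,1))
E
python3 -m creep '[[0,0,0,0,1],[0,0,0,0,1],[0,0,0,0,1],[0,0,0,0,1],[0,0,0,0,1],[0,0,0,0,1]]' 40; python3 -c "
from h import *
plant([0.636,0.2215,0.004],-63,47)"
```

```text
time_s: 5.68
tool_pos: [0.641, 0.2247, 0.0129]
eef_rot: [0.149, -0.679, 0.697, -0.177]
force: [0.3, -0.1, 0.3]
width: 0.847
t 5.6833 tcp [0.641  0.2247 0.0129] w 0.847 F [ 0.3 -0.1  0.3]
[[-0.892, 0.045, 0.449], [-0.45, -0.016, -0.893], [-0.033, -0.999, 0.034]] q [-0.3   0.75 -0.18  1.84  0.3   0.55 -1.79]
tip [0.6389 0.2254 0.0599] tool delta mm [ 6.2 55.7  0.3] turn -0.005 cur jaw -63.3
```

```bash
python3 -m creep '[[6,15,0,0,1],[0,15,0,0,1],[0,13,0,0,1],[0,10,0,0,1],[0,0,0,0,1]]'; python3 -c "
from h import *
plant([0.636,0.2215,0.004],-63,47)"
```

```text
time_s: 6.1
tool_pos: [0.64, 0.2219, -0.0426]
eef_rot: [0.148, -0.679, 0.697, -0.179]
force: [0.3, -1.2, -0.9]
width: 1.001
t 6.1 tcp [ 0.64    0.2219 -0.0426] w 1.001 F [ 0.3 -1.2 -0.9]
[[-0.892, 0.048, 0.449], [-0.45, -0.014, -0.893], [-0.036, -0.999, 0.034]] q [-0.32  0.82 -0.15  1.86  0.33  0.45 -1.82]
tip [0.6377 0.2226 0.0043] tool delta mm [2.  0.2 0.2] turn -0.006 cur jaw -63.3
```

```bash
python3 -m creep '[[2,0,0,0,-1],[0,0,0,0,-1],[0,0,0,0,-1],[0,0,0,0,-1],[0,0,0,0,-1],[0,0,0,0,-1],[0,0,0,0,-1],[0,0,0,0,-1]]' 40; python3 -c "
from h import *
plant([0.636,0.2215,0.004],-63,47)"
```

```text
time_s: 6.77
tool_pos: [0.6322, 0.2367, -0.0357]
eef_rot: [0.151, -0.684, 0.691, -0.181]
force: [-0.0, -0.0, -0.5]
width: 0.298
t 6.7667 tcp [ 0.6322  0.2367 -0.0357] w 0.298 F [-0.  -0.  -0.5]
[[-0.889, 0.044, 0.457], [-0.457, 0.001, -0.889], [-0.039, -0.999, 0.019]] q [-0.32  0.81 -0.17  1.86  0.32  0.45 -1.82]
tip [0.6302 0.2367 0.0112] tool delta mm [ 2.   7.5 16. ] turn 0.003 cur jaw -62.8
```

```bash
python3 -m creep '[[0,-35,0,0,-1],[0,-41,0,0,-1],[0,-41,0,0,-1],[0,-41,0,0,-1],[0,-20,0,0,-1],[0,0,0,0,-1]]'; python3 -c "
from h import *
plant([0.473,-0.001,0.19],None,47)"
```

```text
time_s: 7.27
tool_pos: [0.624, 0.2299, 0.1428]
eef_rot: [0.153, -0.682, 0.694, -0.175]
force: [0.4, 0.2, -1.1]
width: 0.299
t 7.2667 tcp [0.624  0.2299 0.1428] w 0.299 F [ 0.4  0.2 -1.1]
[[-0.892, 0.033, 0.451], [-0.451, -0.009, -0.892], [-0.026, -0.999, 0.023]] q [-0.26  0.57 -0.26  1.81  0.23  0.77 -1.74]
tip [0.6224 0.2303 0.1898] tool delta mm [237.6  -3.1 139.1] turn 0 cur jaw -63.2
```

```bash
python3 -m creep '[[34,0,20,0,-1],[34,0,20,0,-1],[34,0,20,0,-1],[34,0,20,0,-1],[34,0,20,0,-1],[34,0,20,0,-1],[20,0,12,0,-1],[0,0,0,0,-1]]'; python3 -c "
from h import *
plant([0.473,-0.001,0.085],None,47)"
```

```text
time_s: 7.93
tool_pos: [0.4761, 0.0013, 0.132]
eef_rot: [0.153, -0.684, 0.693, -0.172]
force: [0.2, 0.4, 0.0]
width: 0.296
t 7.9333 tcp [0.4761 0.0013 0.132 ] w 0.296 F [0.2 0.4 0. ]
[[-0.894, 0.029, 0.446], [-0.447, -0.006, -0.895], [-0.023, -1.0, 0.019]] q [ 0.11  0.38 -0.27  2.22  0.22  0.54 -1.44]
tip [0.4748 0.0016 0.1789] tool delta mm [ 4.9 93.9 -0.2] turn 0 cur jaw -63.5
```

```bash
python3 -m creep '[[4,20,0,0,-1],[0,25,0,0,-1],[0,25,0,0,-1],[0,20,0,0,-1],[0,0,0,0,-1]]'; python3 -c "
from h import *
plant([0.473,-0.001,0.085],None,47)"
```

```text
time_s: 8.35
tool_pos: [0.4756, -0.0059, 0.037]
eef_rot: [0.148, -0.684, 0.694, -0.168]
force: [-0.2, -0.6, 0.4]
width: 0.295
t 8.35 tcp [ 0.4756 -0.0059  0.037 ] w 0.295 F [-0.2 -0.6  0.4]
[[-0.899, 0.031, 0.437], [-0.437, -0.008, -0.899], [-0.024, -0.999, 0.021]] q [ 0.03  0.55 -0.16  2.29  0.33  0.3  -1.54]
tip [ 0.4741 -0.0056  0.0839] tool delta mm [-1.  -1.1 -4.6] turn 0 cur jaw -64.1
```

```bash
python3 -m creep '[[0,0,-3,0,0],[0,0,0,0,0],[0,0,0,0,0],[0,-20,0,0,0],[0,-40,0,0,0],[0,-40,0,0,0],[0,-20,0,0,0],[0,0,0,0,1]]'; python3 - <<'E'
from h import *
plant([0.567,0.3573,0.19],79,47)
C=cam("top"); p,d=env.grab_frame("top"); cv2.imwrite("pics/t4.png",p); W=cloud(C,d)
E
```

```text
time_s: 9.02
tool_pos: [0.4727, 0.0008, 0.1648]
eef_rot: [0.149, -0.684, 0.694, -0.17]
force: [0.6, -1.0, -0.4]
width: 0.628
t 9.0167 tcp [0.4727 0.0008 0.1648] w 0.628 F [ 0.6 -1.  -0.4]
[[-0.898, 0.033, 0.44], [-0.44, -0.007, -0.898], [-0.026, -0.999, 0.021]] q [ 0.15  0.32 -0.31  2.2   0.19  0.61 -1.42]
tip [0.4712 0.0011 0.2117] tool delta mm [-242.2   22.2 -278.1] turn 0.647 cur jaw -63.9
```

View pics/t4.png

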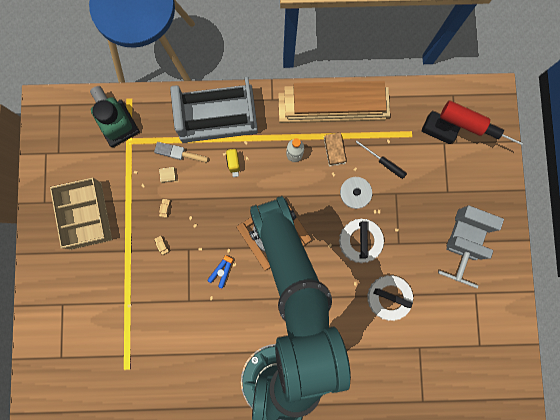

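```bash
python3 -m creep '[[-26,0,-30,0,1],[-26,0,-30,0,1],[-26,0,-30,0,1],[-26,0,-30,0,1],[-26,0,-30,0,1],[-26,0,-30,0,1],[-26,0,-30,0,1],[-26,0,-30,0,1]]'; python3 -m creep '[[-15,5,-18,0,1],[0,0,0,0.11,1],[0,0,0,0.11,1],[0,0,0,0.11,1],[0,0,0,0.11,1],[0,0,0,0.11,1],[0,0,0,0.1,1],[0,0,0,0,1]]';python3 - <<'E'
from h import *
plant([0.567,0.3573,0.06],79,47)
C=cam("wrist"); p,d=env.grab_frame("wrist"); cv2.imwrite("pics/w5.png",p); boxes(C,d)
E
```

```text
time_s: 9.73
tool_pos: [0.5547, 0.3011, 0.1562]
eef_rot: [0.144, -0.681, 0.7, -0.157]
force: [0.3, -0.3, -0.3]
width: 0.993
time_s: 10.4
tool_pos: [0.5544, 0.341, 0.1388]
eef_rot: [-0.088, -0.696, 0.709, 0.076]
force: [-0.4, 1.4, -0.1]
width: 0.999
t 10.4 tcp [0.5544 0.341  0.1388] w 0.999 F [-0.4  1.4 -0.1]
[[-0.973, 0.015, -0.229], [0.229, -0.02, -0.973], [-0.019, -1.0, 0.016]] q [-0.56  0.56 -0.11  1.82  0.12  0.76 -2.54]
tip [0.5537 0.3419 0.1858] tool delta mm [ -7.1 125.7 -20. ] turn -0.04 cur jaw -103.3
px [236.  46.] n 4048 centre [678.6 348.4] size [45. 50.] long deg 96.3 zmax 0.02
px [259. 182.] n 1964 centre [566.9 358.3] size [27. 60.] long deg 169.2 zmax 0.027
px [ 54. 242.] n 3784 centre [556.9 550.7] size [  4. 185.] long deg 11.0 zmax 0.034
px [548. 201.] n 915 centre [481.2 106.9] size [28. 66.] long deg 0.8 zmax 0.034
px [280. 302.] n 1567 centre [444.6 368.5] size [27. 60.] long deg 25.9 zmax 0.027
px [  8. 294.] n 81 centre [520.9 614.8] size [ 1. 38.] long deg 101.3 zmax 0.033
px [491. 324.] n 2421 centre [368.4 168.8] size [45. 79.] long deg 158.2 zmax 0.023
px [ 26. 355.] n 485 centre [454.3 625.9] size [12. 85.] long deg 96.4 zmax 0.033
```

View pics/w5.png

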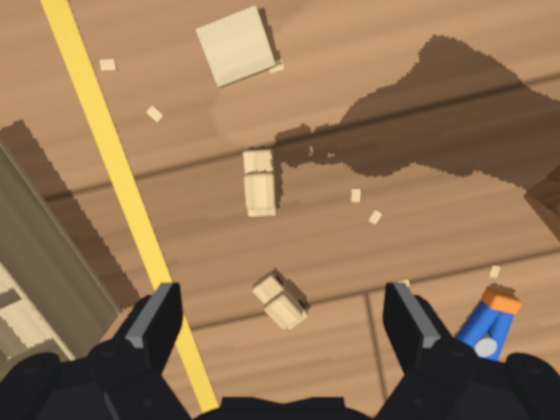

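```bash
python3 -m creep '[[-7,20,-20,-0.04,1],[0,35,0,0,1],[0,35,0,0,1],[0,25,0,0,1],[0,0,0,0,1]]';python3 - <<'E'
from h import *
plant([0.567,0.358,0.004],79,47)
E
```

```text
time_s: 10.87
tool_pos: [0.5694, 0.3582, 0.0201]
eef_rot: [-0.068, -0.699, 0.71, 0.053]
force: [-1.3, -1.4, 0.3]
width: 1.0
t 10.8667 tcp [0.5694 0.3582 0.0201] w 1.0 F [-1.3 -1.4  0.3]
[[-0.985, 0.019, -0.171], [0.17, -0.017, -0.985], [-0.021, -1.0, 0.014]] q [-0.57  0.74 -0.1   1.83  0.17  0.58 -2.54]
tip [0.5685 0.359  0.0671] tool delta mm [ 2.7 63.1  0.4] turn 0.02 cur jaw -99.8
```

```bash
python3 -m creep '[[3,20,0,0.02,1],[0,20,0,0,1],[0,15,0,0,1],[0,6,0,0,1],[0,0,0,0,1]]';python3 -c "
from h import *
plant([0.567,0.358,0.004],79,47)"; python3 -m creep '[[0,0,0,0,-1],[0,0,0,0,-1],[0,0,0,0,-1],[0,0,0,0,-1],[0,0,0,0,-1],[0,0,0,0,-1],[0,0,0,0,-1],[0,0,0,0,-1]]' 40
```

```text
time_s: 11.28
tool_pos: [0.5685, 0.3579, -0.042]
eef_rot: [-0.072, -0.699, 0.709, 0.058]
force: [-0.1, -0.7, 0.8]
width: 1.003
t 11.2833 tcp [ 0.5685  0.3579 -0.042 ] w 1.003 F [-0.1 -0.7  0.8]
[[-0.983, 0.019, -0.184], [0.184, -0.016, -0.983], [-0.021, -1.0, 0.012]] q [-0.59  0.82 -0.08  1.85  0.18  0.48 -2.56]
tip [0.5676 0.3587 0.005 ] tool delta mm [0.5 1.  0.8] turn 0.007 cur jaw -100.6
time_s: 11.95
tool_pos: [0.5725, 0.3603, -0.0356]
eef_rot: [-0.075, -0.701, 0.707, 0.055]
force: [0.3, 0.0, 0.9]
width: 0.298
```

Gripped (width 0.298, about 25 mm). Now over to the drum.

```bash
python3 -m creep '[[0,-35,0,0,-1],[0,-41,0,0,-1],[0,-41,0,0,-1],[0,-41,0,0,-1],[0,-30,0,0,-1],[0,0,0,0,-1]]'; python3 -c "
from h import *
plant([0.473,-0.001,0.19],None,47)"
```

```text
time_s: 12.45
tool_pos: [0.5647, 0.361, 0.1553]
eef_rot: [-0.071, -0.699, 0.71, 0.058]
force: [0.6, 0.4, -0.1]
width: 0.292
t 12.45 tcp [0.5647 0.361  0.1553] w 0.292 F [ 0.6  0.4 -0.1]
[[-0.983, 0.017, -0.182], [0.182, -0.017, -0.983], [-0.02, -1.0, 0.014]] q [-0.56  0.56 -0.13  1.77  0.13  0.81 -2.51]
tip [0.5639 0.3618 0.2023] tool delta mm [ 23.6  16.9 373.1] turn 0 cur jaw -100.5
```

```bash
python3 -m creep '[[3,0,40,0,-1],[3,0,40,0,-1],[3,0,40,0,-1],[3,0,40,0,-1],[3,0,40,0,-1],[3,0,40,0,-1],[3,0,40,0,-1],[3,0,40,0,-1]]'; python3 -m creep '[[0,0,25,0,-1],[0,0,8,0,-1],[0,0,0,0,-1]]'; python3 -c "
from h import *
plant([0.473,-0.001,0.085],None,47)"
```

```text
time_s: 13.12
tool_pos: [0.4833, 0.0558, 0.1562]
eef_rot: [0.067, 0.705, -0.704, -0.048]
force: [0.5, 0.1, -0.2]
width: 0.299
time_s: 13.37
tool_pos: [0.471, 0.0109, 0.1541]
eef_rot: [-0.07, -0.702, 0.706, 0.056]
force: [-0.0, 0.8, 0.4]
width: 0.296
t 13.3667 tcp [0.471  0.0109 0.1541] w 0.296 F [-0.   0.8  0.4]
[[-0.984, 0.018, -0.177], [0.177, -0.007, -0.984], [-0.019, -1.0, 0.004]] q [-0.01  0.33 -0.14  2.21  0.1   0.59 -1.98]
tip [0.4701 0.0112 0.2011] tool delta mm [ -2.8 116.2  11.1] turn 0 cur jaw -100.2
```

```bash
python3 -m creep '[[-3,10,11,0,-1],[0,30,0,0,-1],[0,30,0,0,-1],[0,30,0,0,-1],[0,15,0,0,-1],[0,0,0,0,-1]]'; python3 -c "
from h import *
plant([0.473,-0.001,0.085],None,47)"
```

```text
time_s: 13.87
tool_pos: [0.4837, 0.0059, 0.0338]
eef_rot: [0.07, 0.705, -0.704, -0.048]
force: [-0.4, 0.1, 0.2]
width: 0.298
t 13.8667 tcp [0.4837 0.0059 0.0338] w 0.298 F [-0.4  0.1  0.2]
[[-0.986, 0.032, -0.166], [0.166, -0.001, -0.986], [-0.032, -0.999, -0.004]] q [-0.05  0.56 -0.08  2.27  0.17  0.28 -2.01]
tip [0.4822 0.006  0.0807] tool delta mm [ 7.8 -4.5  8.4] turn 0 cur jaw -99.5
```

```bash
python3 -m creep '[[7,0,7,0,-1],[0,0,0,0,0],[0,0,0,0,0],[0,0,0,0,0],[0,-30,0,0,0],[0,-40,0,0,0],[0,-40,0,0,0],[0,-20,0,0,0]]'; python3 - <<'E'
from h import *
plant([0.4446,0.3685,0.20],-63.5,47)
C=cam("top"); p,d=env.grab_frame("wrist"); cv2.imwrite("pics/w6.png",p)
E
```

```text
time_s: 14.53
tool_pos: [0.4704, 0.0037, 0.1664]
eef_rot: [0.065, 0.706, -0.704, -0.047]
force: [-0.3, 0.6, -0.2]
width: 0.502
t 14.5333 tcp [0.4704 0.0037 0.1664] w 0.502 F [-0.3  0.6 -0.2]
[[-0.987, 0.026, -0.158], [0.158, 0.001, -0.987], [-0.026, -1.0, -0.005]] q [ 0.03  0.31 -0.17  2.21  0.09  0.61 -1.94]
tip [0.4692 0.0037 0.2134] tool delta mm [  82.2   13.1 -356.3] turn -0.621 cur jaw -99.1
```

View pics/w6.png

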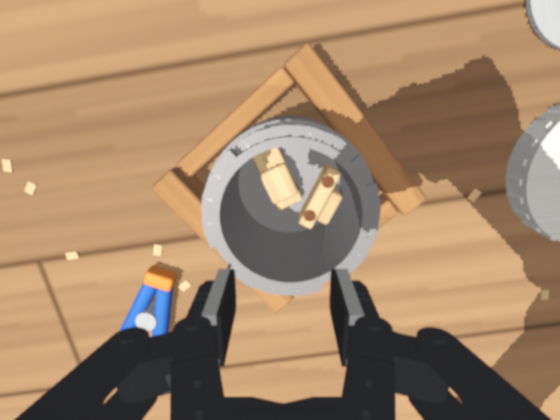

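Two cars are in the drum, at (277,180) and (322,198). Now the third.

```bash
python3 -m creep '[[8,0,-39,0,1],[8,0,-39,0,1],[8,0,-39,0,1],[8,0,-39,0,1],[8,0,-39,0,1],[8,0,-39,0,1],[8,0,-39,0,1],[8,0,-39,0,1]]'; python3 -m creep '[[0,0,0,-0.11,1],[0,0,0,-0.11,1],[0,0,0,-0.11,1],[0,0,0,-0.11,1],[0,0,0,-0.11,1],[0,0,0,-0.07,1],[0,0,0,0,1]]';python3 - <<'E'
from h import *
plant([0.4446,0.3685,0.06],-63.5,47)
C=cam("wrist"); p,d=env.grab_frame("wrist"); cv2.imwrite("pics/w7.png",p); boxes(C,d)
E
```

```text
time_s: 15.25
tool_pos: [0.4702, 0.3217, 0.1819]
eef_rot: [0.088, 0.706, -0.701, -0.045]
force: [1.2, 1.1, 0.8]
width: 0.997
time_s: 15.83
tool_pos: [0.4668, 0.3432, 0.1896]
eef_rot: [-0.143, 0.687, -0.684, 0.197]
force: [0.2, 0.2, -0.1]
width: 1.002
t 15.8333 tcp [0.4668 0.3432 0.1896] w 1.002 F [ 0.2  0.2 -0.1]
[[-0.881, 0.073, 0.467], [-0.466, 0.023, -0.884], [-0.075, -0.997, 0.014]] q [-0.45  0.4  -0.37  1.99  0.27  0.72 -2.07]
tip [0.4634 0.3421 0.2364] tool delta mm [ 17.4 175.1 -34.6] turn 0.023 cur jaw -62.2
px [47.  8.] n 175 centre [516.9 609.2] size [ 0. 64.] long deg 101.4 zmax 0.034
px [113.  50.] n 1336 centre [512.1 542.2] size [ 3. 94.] long deg 10.9 zmax 0.034
px [383.   8.] n 773 centre [657.9 343.7] size [17. 52.] long deg 116.3 zmax 0.02
px [523.   7.] n 425 centre [722.9 225.4] size [15. 29.] long deg 114.0 zmax 0.021
px [33. 75.] n 131 centre [457.3 601.6] size [ 0. 71.] long deg 101.4 zmax 0.035
px [250. 197.] n 1416 centre [444.4 368.2] size [26. 60.] long deg 26.0 zmax 0.027
px [508. 281.] n 3206 centre [478.   52.6] size [101. 106.] long deg 31.9 zmax 0.034
px [357. 344.] n 2086 centre [341.  175.1] size [56. 81.] long deg 141.9 zmax 0.023
```

View pics/w7.png

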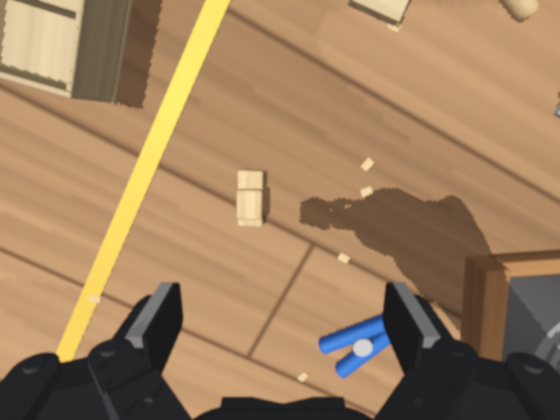

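```bash
python3 -m creep '[[17,30,-34,0.02,1],[0,40,0,0,1],[0,40,0,0,1],[0,40,0,0,1],[0,15,0,0,1],[0,0,0,0,1]]';python3 - <<'E'
from h import *
plant([0.4445,0.3683,0.004],-63.7,47)
E
```

```text
time_s: 16.38
tool_pos: [0.4599, 0.3721, 0.0297]
eef_rot: [-0.122, 0.694, -0.684, 0.189]
force: [-1.0, 0.8, 1.2]
width: 0.999
t 16.3833 tcp [0.4599 0.3721 0.0297] w 0.999 F [-1.   0.8  1.2]
[[-0.898, 0.09, 0.43], [-0.428, 0.036, -0.903], [-0.096, -0.995, 0.006]] q [-0.63  0.64 -0.21  2.08  0.45  0.38 -2.33]
tip [0.4556 0.3704 0.0765] tool delta mm [17.9 71.1 -3.3] turn -0.015 cur jaw -64.5
```

```bash
python3 -m creep '[[18,20,-3,0,1],[0,20,0,0,1],[0,18,0,0,1],[0,10,0,0,1],[0,0,0,0,1]]';python3 - <<'E'
from h import *
plant([0.4445,0.3683,0.004],-63.7,47)
E
```

```text
time_s: 16.8
tool_pos: [0.4521, 0.3727, -0.0369]
eef_rot: [-0.116, 0.696, -0.683, 0.19]
force: [0.4, -0.3, -0.1]
width: 1.004
t 16.8 tcp [ 0.4521  0.3727 -0.0369] w 1.004 F [ 0.4 -0.3 -0.1]
[[-0.901, 0.097, 0.422], [-0.42, 0.041, -0.906], [-0.106, -0.994, 0.004]] q [-0.72  0.74 -0.09  2.12  0.51  0.21 -2.41]
tip [0.4476 0.3707 0.0098] tool delta mm [4.4 5.4 0.9] turn -0.023 cur jaw -65.0
```

```bash
python3 -m creep '[[4,4,1,-0.02,1],[0,0,0,0,-1],[0,0,0,0,-1],[0,0,0,0,-1],[0,0,0,0,-1],[0,0,0,0,-1],[0,0,0,0,-1],[0,0,0,0,-1]]' 40; python3 -c "
from h import *
S()"
```

```text
time_s: 17.47
tool_pos: [0.4531, 0.3727, -0.035]
eef_rot: [-0.119, 0.696, -0.679, 0.199]
force: [-0.1, -0.2, -0.9]
width: 0.295
t 17.4667 tcp [ 0.4531  0.3727 -0.035 ] w 0.295 F [-0.1 -0.2 -0.9]
[[-0.892, 0.105, 0.439], [-0.436, 0.049, -0.899], [-0.116, -0.993, 0.002]] q [-0.73  0.74 -0.08  2.13  0.52  0.2  -2.41]
```

```bash
python3 -m creep '[[-2,-30,0,0,-1],[-3,-40,0,0,-1],[-4,-40,0,0,-1],[-4,-40,0,0,-1],[-4,-40,0,0,-1],[0,-10,0,0,-1],[0,0,0,0,-1]]'; python3 -c "
from h import *
plant([0.473,-0.001,0.2],None,47)"
```

```text
time_s: 18.05
tool_pos: [0.4455, 0.3694, 0.1712]
eef_rot: [-0.122, 0.694, -0.681, 0.197]
force: [-0.0, -0.4, -0.6]
width: 0.295
t 18.05 tcp [0.4455 0.3694 0.1712] w 0.295 F [-0.  -0.4 -0.6]
[[-0.892, 0.1, 0.44], [-0.438, 0.042, -0.898], [-0.108, -0.994, 0.006]] q [-0.52  0.42 -0.37  2.03  0.32  0.65 -2.21]
tip [0.4408 0.3674 0.2179] tool delta mm [134.6   5.5 344.9] turn 0 cur jaw -63.9
```

```bash
python3 -m creep '[[12,0,30,0,-1],[13,0,33,0,-1],[13,0,33,0,-1],[13,0,33,0,-1],[13,0,33,0,-1],[13,0,33,0,-1],[13,0,33,0,-1],[13,0,33,0,-1]]'; python3 -c "
from h import *
plant([0.473,-0.001,0.2],None,47)"
```

```text
time_s: 18.72
tool_pos: [0.4652, 0.0904, 0.1517]
eef_rot: [-0.131, 0.697, -0.676, 0.202]
force: [0.9, -0.3, -0.3]
width: 0.296
t 18.7167 tcp [0.4652 0.0904 0.1517] w 0.296 F [ 0.9 -0.3 -0.3]
[[-0.884, 0.091, 0.458], [-0.455, 0.052, -0.889], [-0.105, -0.995, -0.005]] q [ 0.07  0.33 -0.41  2.26  0.23  0.49 -1.62]
tip [0.461  0.0879 0.1984] tool delta mm [29.6 -5.1 84.6] turn 0 cur jaw -62.8
```

```bash
python3 -m creep '[[10,-2,25,0,-1],[10,-2,25,0,-1],[6,0,15,0,-1],[0,0,0,0,-1],[0,0,0,0,-1]]'; python3 -c "
from h import *
plant([0.473,-0.004,0.085],None,47)"
```

```text
time_s: 19.13
tool_pos: [0.4635, 0.0049, 0.1434]
eef_rot: [-0.131, 0.698, -0.678, 0.189]
force: [0.2, 0.2, -0.2]
width: 0.293
t 19.1333 tcp [0.4635 0.0049 0.1434] w 0.293 F [ 0.2  0.2 -0.2]
[[-0.894, 0.073, 0.442], [-0.439, 0.046, -0.897], [-0.085, -0.996, -0.009]] q [ 0.26  0.34 -0.41  2.27  0.21  0.49 -1.43]
tip [0.4601 0.0028 0.1902] tool delta mm [  0.4 105.5  12.7] turn 0 cur jaw -63.8
```

```bash
python3 -m creep '[[0,10,12,0,-1],[0,30,0,0,-1],[0,30,0,0,-1],[0,20,0,0,-1],[0,8,0,0,-1],[0,0,0,0,-1]]'; python3 -c "
from h import *
plant([0.473,-0.004,0.085],None,47)"
```

```text
time_s: 19.63
tool_pos: [0.4762, 0.0059, 0.0396]
eef_rot: [-0.134, 0.699, -0.676, 0.192]
force: [0.5, 0.4, 0.5]
width: 0.295
t 19.6333 tcp [0.4762 0.0059 0.0396] w 0.295 F [0.5 0.4 0.5]
[[-0.89, 0.072, 0.449], [-0.447, 0.049, -0.893], [-0.086, -0.996, -0.012]] q [ 0.11  0.54 -0.24  2.31  0.36  0.24 -1.55]
tip [0.4728 0.0036 0.0865] tool delta mm [3.3 1.1 6.9] turn 0 cur jaw -63.3
```

```bash
python3 -m creep '[[3,0,6,0,-1],[0,0,0,0,0],[0,0,0,0,0],[0,0,0,0,0],[-2,-30,0,0,0],[-3,-40,0,0,0],[-3,-40,0,0,0],[0,-15,0,0,0]]'; python3 - <<'E'
from h import *
plant([0.4446,0.3685,0.20],-63.5,47)
p,d=env.grab_frame("wrist"); cv2.imwrite("pics/w8.png",p);C=cam("wrist");W=cloud(C,d)
m=(np.hypot(W[...,0]-.473,W[...,1])<.042); print("max z in drum",np.percentile(W[m][:,2],[50,95,99.5]))
p,d=env.grab_frame("top"); cv2.imwrite("pics/t8.png",p)
E
```

```text
time_s: 20.3
tool_pos: [0.4729, -0.0012, 0.1698]
eef_rot: [-0.138, 0.699, -0.675, 0.192]
force: [1.5, 0.7, 0.2]
width: 0.498
t 20.3 tcp [ 0.4729 -0.0012  0.1698] w 0.498 F [1.5 0.7 0.2]
[[-0.888, 0.067, 0.454], [-0.452, 0.05, -0.891], [-0.083, -0.996, -0.014]] q [ 0.33  0.32 -0.48  2.22  0.19  0.58 -1.38]
tip [ 0.4697 -0.0036  0.2166] tool delta mm [-144.4   33.7 -342.6] turn 0.009 cur jaw -63.0
max z in drum [0.26296742 0.29328494 0.29606439]
```

View pics/w8.png

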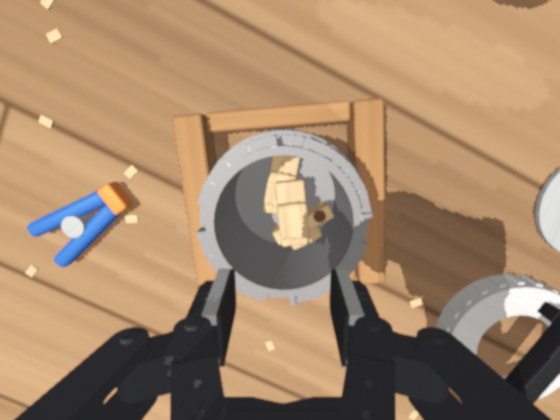

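View pics/t8.png

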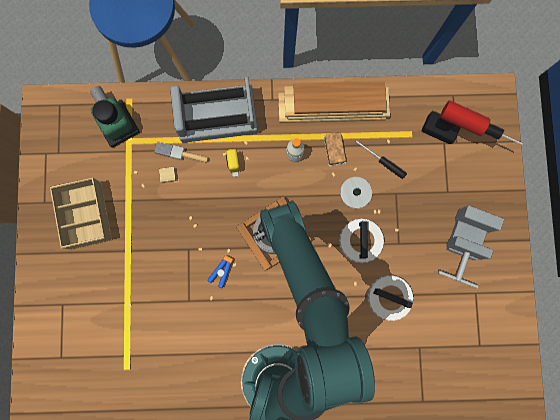

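All three cars are in the drum and none are left on the bench in the top view. The lid's knob is next. On the way I'll fit the drum rim from the wrist depth.

```bash
cat > rim.py <<'E'
from h import *
from scipy.optimize import least_squares
def fitc(q,r0):
    f=least_squares(lambda p:np.hypot(q[:,0]-p[0],q[:,1]-p[1])-p[2],[q[:,0].mean(),q[:,1].mean(),r0],loss="soft_l1",f_scale=.001); return f.x
def rim(C,d):
    W=cloud(C,d); m=(abs(W[...,2]-.115)<.004)&(np.hypot(W[...,0]-.473,W[...,1])<.062)&(np.hypot(W[...,0]-.473,W[...,1])>.045)
    q=W[m]; x=fitc(q,.053); print("rim n",len(q),"centre/r",np.round(x*1000,1),"z",np.round(np.median(q[:,2]),4))
E
python3 - <<'E'
from rim import *
s=S(); p,d=env.grab_frame("wrist"); rim(cam("wrist",s),d)
plant([0.6,-0.25,0.2],None,47)
E
```

```text
t 20.4 tcp [ 0.4728 -0.0019  0.1688] w 0.499 F [ 0.1  1.1 -0. ]
[[-0.889, 0.068, 0.453], [-0.451, 0.05, -0.891], [-0.083, -0.996, -0.013]] q [ 0.33  0.32 -0.48  2.22  0.19  0.57 -1.38]
rim n 6418 centre/r [4.728e+02 1.000e-01 5.420e+01] z 0.1149
t 20.45 tcp [ 0.4713 -0.0021  0.1669] w 0.499 F [-0.4 -0.3 -0. ]
[[-0.889, 0.064, 0.453], [-0.451, 0.05, -0.891], [-0.08, -0.997, -0.015]] q [ 0.33  0.32 -0.48  2.22  0.19  0.57 -1.38]
tip [ 0.4683 -0.0044  0.2137] tool delta mm [ -5.3  10.  278.8] turn 0 cur jaw -63.0
```

```bash
python3 -m creep '[[0,0,30,0,1],[0,0,34,0,1],[0,0,34,0,1],[0,0,34,0,1],[0,0,34,0,1],[0,0,34,0,1],[0,0,34,0,1],[0,0,20,0,1]]'; python3 -m creep '[[0,0,0,0,1],[0,0,0,0,1]]'; python3 - <<'E'
from rim import *
s=S(); p,d=env.grab_frame("wrist"); C=cam("wrist",s); cv2.imwrite("pics/w9.png",p); W=cloud(C,d)
m=(W[...,2]>.028)&(W[...,2]<.037)&(np.hypot(W[...,0]-.603,W[...,1]+.2775)<.03); q=W[m]; print("knob",len(q),np.round(fitc(q,.008)*1000,1),np.round((q[:,:2].min(0)+q[:,:2].max(0))*500,1))
m=(W[...,2]>.008)&(W[...,2]<.016)&(np.hypot(W[...,0]-.603,W[...,1]+.2775)<.07); q=W[m]; r=cv2.minEnclosingCircle((q[:,:2]*1000).astype(np.float32)); print("flange",len(q),r)
plant([0.603,-0.2775,0.08],None,47)
E
```

```text
time_s: 21.12
tool_pos: [0.5812, -0.2308, 0.1523]
eef_rot: [-0.149, 0.7, -0.672, 0.189]
force: [-0.5, -0.8, 0.9]
width: 0.997
time_s: 21.28
tool_pos: [0.5806, -0.2372, 0.148]
eef_rot: [-0.147, 0.701, -0.673, 0.185]
force: [-0.2, 0.5, 0.1]
width: 1.003
t 21.2833 tcp [ 0.5806 -0.2372  0.148 ] w 1.003 F [-0.2  0.5  0.1]
[[-0.888, 0.043, 0.458], [-0.456, 0.052, -0.889], [-0.061, -0.998, -0.026]] q [ 0.65  0.54 -0.42  1.88  0.22  0.75 -0.98]
knob 579 [ 603.  -277.1    8.3] [ 602.6 -277.6]
flange 9326 ((602.312744140625, -278.06451416015625), 53.24150085449219)
t 21.3333 tcp [ 0.5801 -0.2373  0.1478] w 1.004 F [ 0.4 -1.4 -0.4]
[[-0.888, 0.042, 0.458], [-0.456, 0.051, -0.889], [-0.061, -0.998, -0.026]] q [ 0.65  0.54 -0.42  1.88  0.23  0.75 -0.98]
tip [ 0.5782 -0.2397  0.1947] tool delta mm [  2.1 113.6  48. ] turn 0 cur jaw -62.7
```

View pics/w9.png

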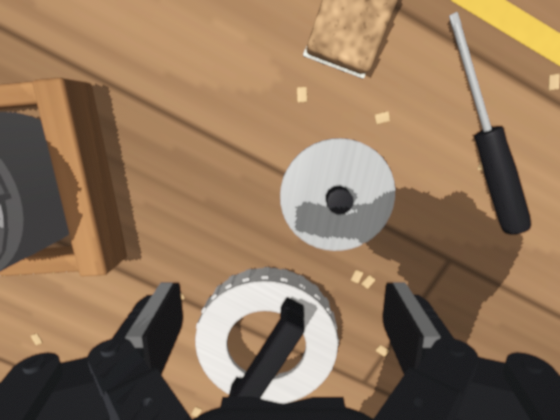

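```bash
python3 -m creep '[[1,15,24,0,1],[1,30,24,0,1],[0,30,0,0,1],[0,30,0,0,1],[0,10,0,0,1],[0,0,0,0,1]]'; python3 - <<'E'
from rim import *
plant([0.6027,-0.2777,0.015],None,47)
E
```

```text
time_s: 21.83
tool_pos: [0.6035, -0.2644, 0.0274]
eef_rot: [-0.153, 0.702, -0.67, 0.189]
force: [-0.6, 1.4, 0.2]
width: 1.006
t 21.8333 tcp [ 0.6035 -0.2644  0.0274] w 1.006 F [-0.6  1.4  0.2]
[[-0.882, 0.038, 0.469], [-0.467, 0.055, -0.882], [-0.06, -0.998, -0.031]] q [ 0.62  0.73 -0.35  1.86  0.31  0.58 -0.99]
tip [ 0.6017 -0.267   0.0743] tool delta mm [ 7.6 58.6 11.7] turn 0 cur jaw -62.0
```

```bash
python3 -m creep '[[7,15,11,0,1],[0,20,0,0,1],[0,15,0,0,1],[0,6,0,0,1],[0,0,0,0,1]]'; python3 - <<'E'
from rim import *
plant([0.6027,-0.2777,0.015],None,47)
p,d=env.grab_frame("wrist"); cv2.imwrite("pics/w10.png",p)
E
```

```text
time_s: 22.25
tool_pos: [0.6063, -0.2673, -0.0261]
eef_rot: [-0.155, 0.701, -0.669, 0.193]
force: [-1.0, 0.3, 0.4]
width: 0.999
t 22.25 tcp [ 0.6063 -0.2673 -0.0261] w 0.999 F [-1.   0.3  0.4]
[[-0.878, 0.04, 0.478], [-0.475, 0.057, -0.878], [-0.063, -0.998, -0.031]] q [ 0.6   0.81 -0.32  1.86  0.34  0.5  -1.  ]
tip [ 0.6044 -0.27    0.0208] tool delta mm [5.5 5.3 6.1] turn 0 cur jaw -61.5
```

View pics/w10.png

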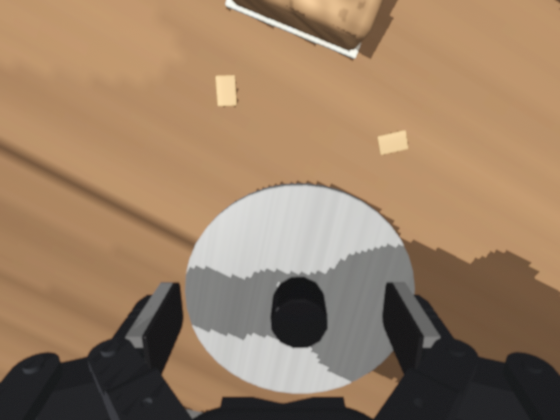

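```bash
python3 -m creep '[[5,4,6,0,1],[0,0,0,0,1]]'; python3 -c "
from h import *
plant([0.6027,-0.2777,0.015],None,47)"; python3 -m creep '[[0,0,0,0,-1],[0,0,0,0,-1],[0,0,0,0,-1],[0,0,0,0,-1],[0,0,0,0,-1],[0,0,0,0,-1],[0,0,0,0,-1],[0,0,0,0,-1]]' 50;python3 -c "
from h import *
plant([0.6027,-0.2777,0.015],None,47)"
```

```text
time_s: 22.47
tool_pos: [0.6066, -0.2749, -0.028]
eef_rot: [-0.155, 0.7, -0.669, 0.194]
force: [-0.8, -1.1, -0.2]
width: 1.002
t 22.4667 tcp [ 0.6066 -0.2749 -0.028 ] w 1.002 F [-0.8 -1.1 -0.2]
[[-0.877, 0.044, 0.479], [-0.477, 0.056, -0.877], [-0.065, -0.997, -0.028]] q [ 0.61  0.82 -0.32  1.86  0.34  0.5  -0.99]
tip [ 0.6045 -0.2776  0.0189] tool delta mm [ 1.9  3.8 -0.7] turn 0 cur jaw -61.4
time_s: 23.13
tool_pos: [0.6082, -0.2765, -0.0246]
eef_rot: [-0.153, 0.699, -0.67, 0.195]
force: [-0.2, -0.3, 0.4]
width: 0.264
t 23.1333 tcp [ 0.6082 -0.2765 -0.0246] w 0.264 F [-0.2 -0.3  0.4]
[[-0.877, 0.048, 0.478], [-0.475, 0.054, -0.878], [-0.068, -0.997, -0.025]] q [ 0.61  0.81 -0.32  1.86  0.34  0.5  -0.99]
tip [ 0.606  -0.279   0.0223] tool delta mm [ 2.7  7.2 -2.5] turn 0 cur jaw -61.4
```

```bash
python3 -m creep '[[0,-20,0,0,-1],[-1,-30,0,0,-1],[-2,-35,0,0,-1],[-2,-35,0,0,-1],[-2,-35,0,0,-1],[-2,-25,0,0,-1],[0,0,0,0,-1]]'; python3 - <<'E'
from rim import *
plant([0.4728,0.0001,0.20],None,47)
p,d=env.grab_frame("wrist"); cv2.imwrite("pics/w11.png",p)
E
```

```text
time_s: 23.72
tool_pos: [0.6018, -0.2804, 0.1549]
eef_rot: [-0.158, 0.703, -0.667, 0.191]
force: [2.0, -0.5, -1.7]
width: 0.262
t 23.7167 tcp [ 0.6018 -0.2804  0.1549] w 0.262 F [ 2.  -0.5 -1.7]
[[-0.877, 0.032, 0.479], [-0.476, 0.061, -0.877], [-0.057, -0.998, -0.038]] q [ 0.7   0.59 -0.44  1.77  0.23  0.83 -0.9 ]
tip [ 0.6003 -0.2832  0.2018] tool delta mm [ -23.    14.9 -309.5] turn 0 cur jaw -61.4
```

View pics/w11.png

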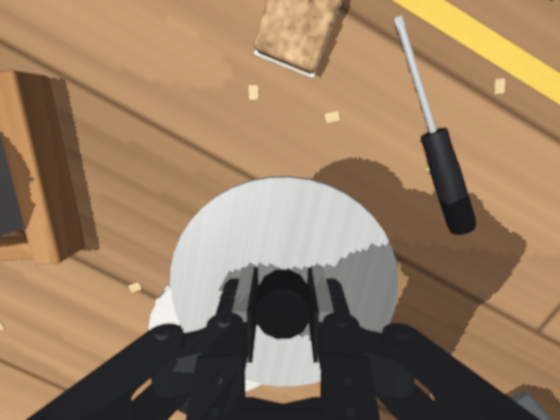

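```bash
python3 -m creep '[[-2,0,-25,0,-1],[-2,0,-32,0,-1],[-2,0,-32,0,-1],[-2,0,-32,0,-1],[-3,2,-32,0,-1],[-3,2,-32,0,-1],[-3,2,-32,0,-1],[-3,2,-32,0,-1]]';python3 -m creep '[[-3,2,-25,0,-1],[0,0,-10,0,-1],[0,0,0,0,-1]]'; cat >> rim.py <<'E'
def lidpose(s,d):
    "lid plane in world from wrist depth: flange top points"
    C=cam("wrist",s); W=cloud(C,d); R=Rn.from_quat(s["eef_rot"]).as_matrix(); T=(W-np.array(s["tool_pos"]))@R*1000
    # tool coords: flange top lies ~10 mm beyond tip => y approx -47+10
    m=(T[...,1]>-50)&(T[...,1]<-18)&(np.hypot(T[...,0],T[...,2])<64)&(np.hypot(T[...,0],T[...,2])>24)&(d>0)
    q=W[m]; 
    A=np.c_[q[:,:2],np.ones(len(q))]; 
    w=np.ones(len(q),bool)
    for _ in range(5):
        k=np.linalg.lstsq(A[w],q[w,2],rcond=None)[0]; w=abs(A@k-q[:,2])<.002
    q=q[w]; n=np.array([-k[0],-k[1],1]); n/=np.linalg.norm(n)
    c,r=cv2.minEnclosingCircle((q[:,:2]*1000).astype(np.float32)); cz=k@[c[0]/1000,c[1]/1000,1]
    top=np.array([c[0],c[1],cz*1000]); o=top-12*n
    print("lid n",len(q),"flange top centre",np.round(top,1),"r",round(r,1),"normal",np.round(n,3),"origin",np.round(o,1))
E
python3 - <<'E'
from rim import *
plant([0.4728,0.0001,0.20],None,47)
s=S();p,d=env.grab_frame("wrist"); cv2.imwrite("pics/w12.png",p); lidpose(s,d)
E
```

```text
time_s: 24.43
tool_pos: [0.4865, -0.0536, 0.1401]
eef_rot: [-0.159, 0.707, -0.666, 0.176]
force: [0.0, -0.7, -3.2]
width: 0.258
time_s: 24.68
tool_pos: [0.4621, -0.0128, 0.1349]
eef_rot: [-0.169, 0.708, -0.663, 0.175]
force: [-0.5, -1.0, -2.1]
width: 0.262
t 24.6833 tcp [ 0.4621 -0.0128  0.1349] w 0.262 F [-0.5 -1.  -2.1]
[[-0.882, -0.007, 0.471], [-0.471, 0.064, -0.88], [-0.024, -0.998, -0.06]] q [ 0.35  0.4  -0.47  2.22  0.2   0.58 -1.34]
tip [ 0.4624 -0.0159  0.1818] tool delta mm [-17.1 -17.2 -10.2] turn 0 cur jaw -61.8
t 24.6833 tcp [ 0.4621 -0.0128  0.1349] w 0.262 F [-0.5 -1.  -2.1]
[[-0.882, -0.007, 0.471], [-0.471, 0.064, -0.88], [-0.024, -0.998, -0.06]] q [ 0.35  0.4  -0.47  2.22  0.2   0.58 -1.34]
lid n 22026 flange top centre [458.6 -16.4 172.3] r 53.4 normal [ 0.055 -0.012  0.998] origin [458.  -16.2 160.3]
```

View pics/w12.png

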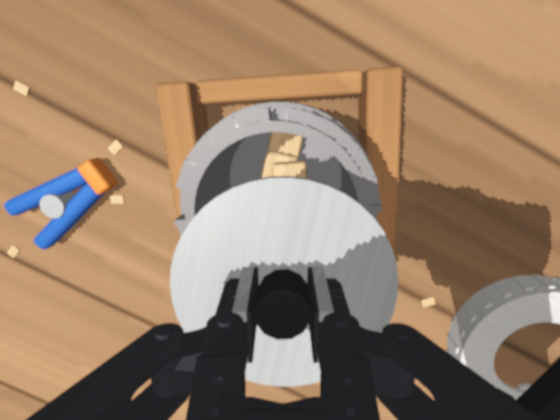

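```bash
python3 -m creep '[[-20,0,-7,0,-1],[0,10,0,0,-1],[0,12,0,0,-1],[0,0,0,0,-1]]'; python3 - <<'E'
from rim import *
s=S();p,d=env.grab_frame("wrist"); lidpose(s,d)
E
```

```text
time_s: 25.07
tool_pos: [0.4804, -0.0033, 0.111]
eef_rot: [-0.165, 0.708, -0.665, 0.172]
force: [0.5, -0.6, -2.3]
width: 0.26
t 25.0667 tcp [ 0.4804 -0.0033  0.111 ] w 0.26 F [ 0.5 -0.6 -2.3]
[[-0.887, -0.005, 0.463], [-0.462, 0.061, -0.885], [-0.024, -0.998, -0.057]] q [ 0.29  0.45 -0.44  2.2   0.24  0.54 -1.4 ]
lid n 22003 flange top centre [476.9  -6.8 148.3] r 53.6 normal [ 0.054 -0.01   0.999] origin [476.2  -6.7 136.4]
```

```bash
python3 -m creep '[[0,4,-8,0,-1],[0,8,0,0,-1],[0,3,0,0,-1],[0,0,0,0,-1]]'; python3 - <<'E'
from rim import *
s=S();p,d=env.grab_frame("wrist"); lidpose(s,d)
E
```

```text
time_s: 25.45
tool_pos: [0.478, 0.0012, 0.0959]
eef_rot: [-0.162, 0.708, -0.666, 0.17]
force: [-1.1, -0.1, -1.6]
width: 0.259
t 25.45 tcp [0.478  0.0012 0.0959] w 0.259 F [-1.1 -0.1 -1.6]
[[-0.89, -0.003, 0.456], [-0.456, 0.06, -0.888], [-0.025, -0.998, -0.055]] q [ 0.26  0.47 -0.41  2.22  0.26  0.5  -1.44]
lid n 21990 flange top centre [474.1  -1.9 133.3] r 53.5 normal [ 0.052 -0.009  0.999] origin [473.5  -1.8 121.3]
```

```bash
python3 -m creep '[[0,3,-2,0,-1],[0,4,0,0,-1],[0,3,0,0,-1],[0,2,0,0,-1],[0,0,0,0,-1]]'; python3 - <<'E'
from rim import *
s=S();p,d=env.grab_frame("wrist"); lidpose(s,d)
E
```

```text
time_s: 25.92
tool_pos: [0.4776, 0.0034, 0.0852]
eef_rot: [-0.162, 0.707, -0.667, 0.171]
force: [-0.9, -0.8, 6.8]
width: 0.259
t 25.9167 tcp [0.4776 0.0034 0.0852] w 0.259 F [-0.9 -0.8  6.8]
[[-0.889, -0.001, 0.457], [-0.457, 0.058, -0.888], [-0.025, -0.998, -0.052]] q [ 0.24  0.49 -0.4   2.23  0.28  0.47 -1.46]
lid n 21935 flange top centre [4.741e+02 2.000e-01 1.226e+02] r 53.5 normal [ 0.02 -0.01  1.  ] origin [4.739e+02 3.000e-01 1.106e+02]
```

Contact: the lid is levelling at (473.9, 0.3) with its origin at 110.6. I'll release it and back off.

```bash
python3 -m creep '[[0,0,0,0,-0.2],[0,0,0,0,0],[0,0,0,0,0.3],[0,0,0,0,0.6],[0,-10,0,0,1],[0,-30,0,0,1],[0,-40,0,0,1],[0,-40,0,0,1]]'; python3 - <<'E'
from rim import *
s=S();p,d=env.grab_frame("wrist"); cv2.imwrite("pics/w13.png",p)
C=cam("wrist",s); W=cloud(C,d); r=np.hypot(W[...,0]-.4728,W[...,1]); m=(r<.058)&(r>.018)&(abs(W[...,2]-.12)<.015); q=W[m]
k=np.linalg.lstsq(np.c_[q[:,:2],np.ones(len(q))],q[:,2],rcond=None)[0]; w=(abs(q[:,2]-np.c_[q[:,:2],np.ones(len(q))]@k)<.002)
q=q[w];k=np.linalg.lstsq(np.c_[q[:,:2],np.ones(len(q))],q[:,2],rcond=None)[0];print("plane slope",np.round(k,4),"z med",np.median(q[:,2]),cv2.minEnclosingCircle((q[:,:2]*1000).astype(np.float32)))
E
```

```text
time_s: 26.63
tool_pos: [0.4726, -0.0025, 0.2037]
eef_rot: [-0.168, 0.709, -0.664, 0.166]
force: [0.1, -1.0, -0.8]
width: 0.999
t 26.6333 tcp [ 0.4726 -0.0025  0.2037] w 0.999 F [ 0.1 -1.  -0.8]
[[-0.888, -0.017, 0.46], [-0.46, 0.06, -0.886], [-0.012, -0.998, -0.061]] q [ 0.38  0.31 -0.52  2.12  0.13  0.76 -1.31]
plane slope [-0.0011  0.      0.1219] z med 0.12140052822553979 ((474.4045104980469, 0.29654353857040405), 53.2655143737793)
```

View pics/w13.png

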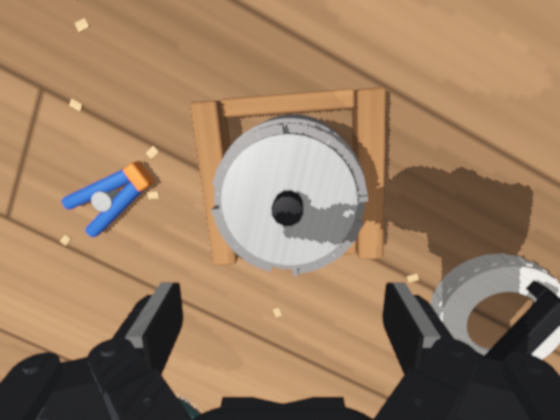

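The lid is seated and level: flange top at 121.4 mm (121 expected), slope about 0.001. Now the ring. I'll move over and confirm which one it is.

```bash
python3 - <<'E'
from h import *
plant([0.4425,-0.26,0.2],-90,47)
E
```

```text
t 26.6833 tcp [ 0.4784 -0.0024  0.211 ] w 1.0 F [1.6 1.  4.1]
[[-0.888, -0.003, 0.46], [-0.459, 0.059, -0.886], [-0.024, -0.998, -0.054]] q [ 0.38  0.3  -0.52  2.11  0.13  0.77 -1.31]
tip [ 0.4785 -0.0052  0.258 ] tool delta mm [150.4  43.  212.4] turn 0.478 cur jaw -62.6
```

```bash
python3 -m creep '[[16,3,22,0,1],[20,3,28,0,1],[20,3,28,0,1],[20,3,28,0,1],[20,3,28,0,1],[20,3,28,0,1],[20,3,28,0,1],[10,0,10,0,1]]'; python3 -m creep '[[0,0,0,0.12,1],[0,0,0,0.12,1],[0,0,0,0.12,1],[0,0,0,0.12,1],[0,0,0,0,1]]';python3 - <<'E'
from rim import *
plant([0.4425,-0.2855,0.1],-90,47)
s=S();p,d=env.grab_frame("wrist"); cv2.imwrite("pics/w14.png",p); C=cam("wrist",s);W=cloud(C,d)
r=np.hypot(W[...,0]-.4425,W[...,1]+.2855);m=(r<.08)&(abs(W[...,2]-.076)<.006)&(d>0);q=W[m];rc=cv2.minAreaRect((q[:,:2]*1000).astype(np.float32));print("bar",rc,len(q))
m=(r<.08)&(abs(W[...,2]-.032)<.005);q=W[m];print("ring",cv2.minEnclosingCircle((q[:,:2]*1000).astype(np.float32)),len(q))
p2,d2=env.grab_frame("top"); cv2.imwrite("pics/t14.png",cv2.resize(p2[160:330,300:440],None,fx=3.5,fy=3.5,interpolation=cv2.INTER_CUBIC))
E
```

```text
time_s: 27.35
tool_pos: [0.4509, -0.2502, 0.188]
eef_rot: [-0.159, 0.703, -0.668, 0.186]
force: [-0.1, -0.2, 0.4]
width: 1.002
time_s: 27.77
tool_pos: [0.4475, -0.259, 0.1896]
eef_rot: [0.013, 0.726, -0.687, 0.005]
force: [0.7, -0.3, 0.1]
width: 0.995
t 27.7667 tcp [ 0.4475 -0.259   0.1896] w 0.995 F [ 0.7 -0.3  0.1]
[[-1.0, 0.025, -0.01], [0.012, 0.054, -0.998], [-0.025, -0.998, -0.055]] q [ 0.72  0.35 -0.31  2.06  0.07  0.74 -1.2 ]
tip [ 0.4464 -0.2616  0.2365] tool delta mm [  6.9 134.9  31.4] turn -0.01 cur jaw -90.6
t 27.7667 tcp [ 0.4475 -0.259   0.1896] w 0.995 F [ 0.7 -0.3  0.1]
[[-1.0, 0.025, -0.01], [0.012, 0.054, -0.998], [-0.025, -0.998, -0.055]] q [ 0.72  0.35 -0.31  2.06  0.07  0.74 -1.2 ]
bar ((441.2415771484375, -286.18798828125), (20.070598602294922, 117.38307189941406), 87.90151977539062) 2982
ring ((441.26123046875, -286.8154602050781), 70.78926849365234) 9394
```

View pics/w14.png

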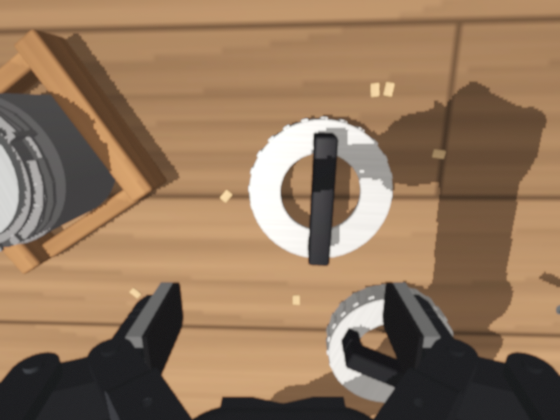

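View pics/t14.png

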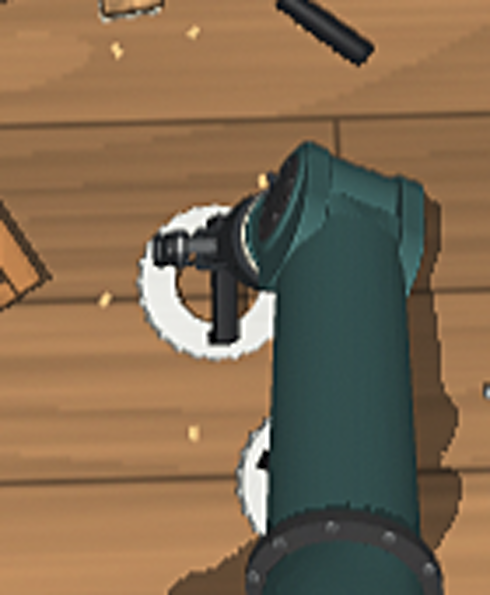

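The two rings in the wrist view are at (320,185), 0.526 m from the base, and (390,340), 0.45 m. The farther one at (320,185) is the right one. Its bar centre is at (441.2,-286.2), with the bar nearly along x.

```bash
python3 -m creep '[[6,20,28,0.02,1],[0,35,0,0,1],[0,35,0,0,1],[0,25,0,0,1],[0,0,0,0,1]]'; python3 - <<'E'
from h import *
plant([0.4412,-0.2862,0.045],-92,47)
E
```

```text
time_s: 28.28
tool_pos: [0.4511, -0.2831, 0.0743]
eef_rot: [0.017, 0.724, -0.689, 0.01]
force: [0.0, 0.3, -0.0]
width: 0.997
t 28.2833 tcp [ 0.4511 -0.2831  0.0743] w 0.997 F [ 0.   0.3 -0. ]
[[-0.999, 0.038, -0.008], [0.01, 0.049, -0.999], [-0.038, -0.998, -0.049]] q [ 0.7   0.54 -0.25  2.13  0.14  0.48 -1.22]
tip [ 0.4493 -0.2854  0.1212] tool delta mm [10.9 75.7  4.6] turn 0.027 cur jaw -90.5
```

```bash
python3 -m creep '[[10,15,4,0.027,1],[0,22,0,0,1],[0,22,0,0,1],[0,10,0,0,1],[0,0,0,0,1]]'; python3 - <<'E'
from h import *
plant([0.4412,-0.2862,0.045],-92,47)
E
```

```text
time_s: 28.7
tool_pos: [0.448, -0.2845, 0.0069]
eef_rot: [0.025, 0.724, -0.689, 0.006]
force: [-0.2, -0.5, 1.0]
width: 0.998
t 28.7 tcp [ 0.448  -0.2845  0.0069] w 0.998 F [-0.2 -0.5  1. ]
[[-0.999, 0.045, -0.025], [0.027, 0.048, -0.998], [-0.043, -0.998, -0.049]] q [ 0.67  0.65 -0.2   2.16  0.18  0.33 -1.25]
tip [ 0.4459 -0.2868  0.0538] tool delta mm [ 5.   8.6 -0. ] turn 0.01 cur jaw -91.5
```

```bash
python3 -m creep '[[5,6,0,0.01,1],[0,2,0,0,1],[0,0,0,0,-1],[0,0,0,0,-1],[0,0,0,0,-1],[0,0,0,0,-1],[0,0,0,0,-1],[0,0,0,0,-1]]' 40; python3 -m creep '[[0,0,0,0,-1],[0,0,0,0,-1]]'; python3 - <<'E'
from h import *
plant([0.4412,-0.2862,0.045],-92,47)
E
```

```text
time_s: 29.37
tool_pos: [0.447, -0.2862, 0.0044]
eef_rot: [0.031, 0.722, -0.691, 0.006]
force: [-1.4, 0.2, 6.4]
width: 0.229
time_s: 29.53
tool_pos: [0.4468, -0.2869, 0.0051]
eef_rot: [0.031, 0.722, -0.691, 0.006]
force: [0.9, 0.6, -1.3]
width: 0.23
t 29.5333 tcp [ 0.4468 -0.2869  0.0051] w 0.23 F [ 0.9  0.6 -1.3]
[[-0.998, 0.053, -0.034], [0.036, 0.042, -0.998], [-0.052, -0.998, -0.044]] q [ 0.67  0.65 -0.19  2.17  0.18  0.31 -1.26]
tip [ 0.4443 -0.2888  0.052 ] tool delta mm [ 3.5  7.  -2.2] turn 0.001 cur jaw -92.0
```

```bash
python3 -m creep '[[-1,-20,0,0,-1],[-2,-30,0,0,-1],[-2,-35,0,0,-1],[-2,-35,0,0,-1],[-2,-35,0,0,-1],[0,-30,0,0,-1],[0,0,0,0,-1]]'; python3 - <<'E'
from rim import *
plant([0.4728,0.0001,0.225],-92,47)
p,d=env.grab_frame("wrist"); cv2.imwrite("pics/w15.png",p)
E
```

```text
time_s: 30.12
tool_pos: [0.4419, -0.292, 0.1919]
eef_rot: [0.025, 0.725, -0.688, 0.002]
force: [1.8, -1.2, -3.2]
width: 0.228
t 30.1167 tcp [ 0.4419 -0.292   0.1919] w 0.228 F [ 1.8 -1.2 -3.2]
[[-0.999, 0.04, -0.032], [0.034, 0.051, -0.998], [-0.038, -0.998, -0.053]] q [ 0.78  0.36 -0.31  2.04  0.07  0.74 -1.16]
tip [ 0.44   -0.2944  0.2388] tool delta mm [ -22.3   30.3 -294.3] turn 0.003 cur jaw -91.8
```

View pics/w15.png

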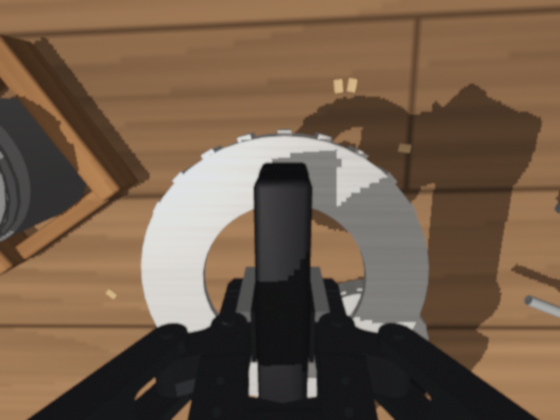

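```bash
python3 -m creep '[[-2,0,-22,0,-1],[-2,1,-30,0,-1],[-2,1,-30,0,-1],[-2,1,-30,0,-1],[-2,1,-30,0,-1],[-2,1,-30,0,-1],[-2,1,-30,0,-1],[-2,1,-30,0,-1]]'; cat >> rim.py <<'E'
def ringpose(s,d):
    C=cam("wrist",s); W=cloud(C,d); R=Rn.from_quat(s["eef_rot"]).as_matrix(); T=(W-np.array(s["tool_pos"]))@R*1000
    rr=np.hypot(T[...,0],T[...,2])
    m=(T[...,1]>-47+8)&(T[...,1]<-47+38)&(rr<85)&(rr>38)&(d>0)
    q=W[m]; A=np.c_[q[:,:2],np.ones(len(q))]; w=np.ones(len(q),bool)
    for _ in range(8):
        k=np.linalg.lstsq(A[w],q[w,2],rcond=None)[0]; w=abs(A@k-q[:,2])<.0025
    q=q[w]; n=np.array([-k[0],-k[1],1]); n/=np.linalg.norm(n)
    c,r=cv2.minEnclosingCircle((q[:,:2]*1000).astype(np.float32)); cz=k@[c[0]/1000,c[1]/1000,1]
    top=np.array([c[0],c[1],cz*1000]); o=top-32*n
    print("ring n",len(q),"flange top",np.round(top,1),"r",round(r,1),"normal",np.round(n,3),"origin",np.round(o,1))
    v=np.array([472.8,0.1,0])-o; v[2]=0; print("to drum axis, tool mm",np.round(R.T@v,1))
E
python3 - <<'E'
from rim import *
plant([0.4728,0.0001,0.225],-92,47)
s=S();p,d=env.grab_frame("wrist"); ringpose(s,d)
E
```

```text
time_s: 30.83
tool_pos: [0.453, -0.058, 0.1816]
eef_rot: [0.022, 0.727, -0.687, -0.014]
force: [1.2, -0.3, -2.6]
width: 0.228
t 30.8333 tcp [ 0.453  -0.058   0.1816] w 0.228 F [ 1.2 -0.3 -2.6]
[[-0.999, 0.013, -0.051], [0.051, 0.056, -0.997], [-0.01, -0.998, -0.057]] q [ 0.38  0.29 -0.37  2.2   0.08  0.66 -1.66]
tip [ 0.4524 -0.0607  0.2285] tool delta mm [-17.2   7.2 -61.4] turn -0.016 cur jaw -92.9
t 30.8333 tcp [ 0.453  -0.058   0.1816] w 0.228 F [ 1.2 -0.3 -2.6]
[[-0.999, 0.013, -0.051], [0.051, 0.056, -0.997], [-0.01, -0.998, -0.057]] q [ 0.38  0.29 -0.37  2.2   0.08  0.66 -1.66]
ring n 26730 flange top [447.5 -58.9 210. ] r 70.2 normal [ 0.037 -0.043  0.998] origin [446.4 -57.5 178. ]
to drum axis, tool mm [-23.4   3.6 -58.8]
```

```bash
python3 -m creep '[[-10,1,-20,0,-1],[-9,1,-20,0,-1],[-5,1,-14,0,-1],[0,0,0,0,-1],[0,0,0,0,-1]]'; python3 - <<'E'
from rim import *
s=S();p,d=env.grab_frame("wrist"); ringpose(s,d); cv2.imwrite("pics/w16.png",p)
E
```

```text
time_s: 31.3
tool_pos: [0.4711, 0.0096, 0.1731]
eef_rot: [0.008, 0.729, -0.684, -0.014]
force: [-0.6, -0.6, -2.3]
width: 0.229
t 31.3 tcp [0.4711 0.0096 0.1731] w 0.229 F [-0.6 -0.6 -2.3]
[[-0.999, -0.008, -0.031], [0.031, 0.064, -0.998], [0.009, -0.998, -0.063]] q [ 0.25  0.33 -0.39  2.17  0.1   0.67 -1.81]
ring n 26663 flange top [466.3   8.7 201.5] r 70.2 normal [ 0.057 -0.055  0.997] origin [464.4  10.4 169.6]
to drum axis, tool mm [-8.7 -0.7 10.1]
```

View pics/w16.png

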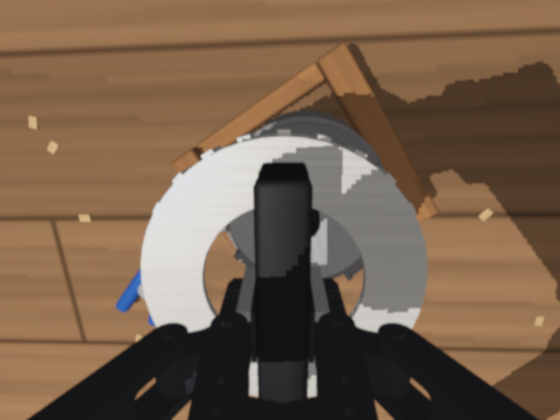

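```bash
cat >> rim.py <<'E'
def ringpose(s,d):
    C=cam("wrist",s); W=cloud(C,d); R=Rn.from_quat(s["eef_rot"]).as_matrix(); T=(W-np.array(s["tool_pos"]))@R*1000
    rr=np.hypot(T[...,0],T[...,2])
    m=(T[...,1]>-47+8)&(T[...,1]<-47+38)&(rr<90)&(rr>38)&(d>0)
    q=W[m]; A=np.c_[q[:,:2],np.ones(len(q))]; w=np.ones(len(q),bool)
    for _ in range(8):
        k=np.linalg.lstsq(A[w],q[w,2],rcond=None)[0]; w=abs(A@k-q[:,2])<.0025
    q=q[w]; n=np.array([-k[0],-k[1],1]); n/=np.linalg.norm(n)
    t=(q-np.array(s["tool_pos"]))@R*1000; P=t[:,[0,2]].astype(np.float32)
    # outer edge: farthest radius per angle bin, far side only (tool x<0 half plus sides)
    c=np.zeros(2)
    for _ in range(4):
        dd=P-c; a=np.arctan2(dd[:,1],dd[:,0]); r=np.hypot(dd[:,0],dd[:,1]); E=[]
        for b in np.arange(-np.pi,np.pi,np.radians(3)):
            i=np.where((a>=b)&(a<b+np.radians(3)))[0]
            if len(i)>5 and np.cos(b)<0.1: j=i[np.argsort(r[i])[-3]]; E.append(P[j])
        E=np.array(E); f=least_squares(lambda p:np.hypot(E[:,0]-p[0],E[:,1]-p[1])-p[2],[0,0,71],loss="soft_l1",f_scale=.5).x; c=f[:2]
    ty=np.median(t[:,1])
    # plane in tool coords
    B=np.c_[P,np.ones(len(P))]; kk=np.linalg.lstsq(B,t[:,1],rcond=None)[0]; top=np.array(s["tool_pos"])*1000+R@np.array([c[0],kk@[c[0],c[1],1],c[1]])
    o=top-32*n
    print("ring n",len(q),"fit c (tool x,z)",np.round(c,1),"r",round(f[2],1),"top",np.round(top,1),"normal",np.round(n,3),"origin",np.round(o,1))
    v=np.array([472.8,0.1,0])-o; v[2]=0; print("to drum axis, tool mm",np.round(R.T@v,1))
E
python3 - <<'E'
from rim import *
s=S();p,d=env.grab_frame("wrist"); ringpose(s,d)
E
```

```text
t 31.35 tcp [0.4709 0.0096 0.1731] w 0.23 F [-0.1  0.  -2.4]
[[-0.999, -0.008, -0.032], [0.031, 0.064, -0.997], [0.01, -0.998, -0.064]] q [ 0.25  0.33 -0.39  2.17  0.1   0.67 -1.81]
ring n 26663 fit c (tool x,z) [ 4.8 -0.6] r 69.7 top [466.3   8.6 201.4] normal [ 0.057 -0.056  0.997] origin [464.5  10.3 169.5]
to drum axis, tool mm [-8.6 -0.7 10. ]
```

```bash
python3 -m creep '[[-8,10,10,0,-1],[0,12,0,0,-1],[0,10,0,0,-1],[0,0,0,0,-1]]'; python3 - <<'E'
from rim import *
s=S();p,d=env.grab_frame("wrist"); ringpose(s,d)
E
```

```text
time_s: 31.73
tool_pos: [0.4765, -0.0059, 0.1385]
eef_rot: [0.011, 0.728, -0.685, -0.018]
force: [-0.1, -0.5, -2.7]
width: 0.23
t 31.7333 tcp [ 0.4765 -0.0059  0.1385] w 0.23 F [-0.1 -0.5 -2.7]
[[-0.999, -0.009, -0.041], [0.041, 0.061, -0.997], [0.012, -0.998, -0.06]] q [ 0.25  0.39 -0.36  2.19  0.13  0.59 -1.81]
ring n 26648 fit c (tool x,z) [ 4.8 -0.6] r 69.7 top [471.9  -6.8 166.8] normal [ 0.058 -0.053  0.997] origin [470.   -5.1 134.9]
to drum axis, tool mm [-2.5  0.3 -5.3]
```

```bash
python3 -m creep '[[-3,2,-5,0,-1],[0,6,0,0,-1],[0,4,0,0,-1],[0,0,0,0,-1]]'; python3 - <<'E'
from rim import *
s=S();p,d=env.grab_frame("wrist"); ringpose(s,d)
E
```

```text
time_s: 32.12
tool_pos: [0.4805, -0.002, 0.1277]
eef_rot: [0.013, 0.728, -0.686, -0.019]
force: [-0.9, 0.7, -2.3]
width: 0.227
t 32.1167 tcp [ 0.4805 -0.002   0.1277] w 0.227 F [-0.9  0.7 -2.3]
[[-0.999, -0.006, -0.045], [0.044, 0.06, -0.997], [0.009, -0.998, -0.059]] q [ 0.23  0.41 -0.35  2.19  0.15  0.57 -1.84]
ring n 26660 fit c (tool x,z) [ 4.8 -0.6] r 69.7 top [475.9  -2.9 156. ] normal [ 0.056 -0.052  0.997] origin [474.1  -1.2 124.1]
to drum axis, tool mm [ 1.3  0.1 -1.2]
```

```bash
python3 -m creep '[[1,5,-1,0,-1],[0,4,0,0,-1],[0,0,0,0,-1]]'; python3 - <<'E'
from rim import *
s=S();p,d=env.grab_frame("wrist"); ringpose(s,d)
E
```

```text
time_s: 32.42
tool_pos: [0.48, -0.0001, 0.1188]
eef_rot: [0.014, 0.728, -0.686, -0.018]
force: [0.1, 0.7, -3.3]
width: 0.231
t 32.4167 tcp [ 4.800e-01 -1.000e-04  1.188e-01] w 0.231 F [ 0.1  0.7 -3.3]
[[-0.999, -0.005, -0.044], [0.044, 0.059, -0.997], [0.007, -0.998, -0.059]] q [ 0.22  0.43 -0.35  2.2   0.16  0.54 -1.85]
ring n 26666 fit c (tool x,z) [ 4.9 -0.6] r 69.8 top [475.2  -1.  147.2] normal [ 0.054 -0.052  0.997] origin [473.5   0.7 115.3]
to drum axis, tool mm [ 0.7 -0.   0.6]
```

```bash
python3 -m creep '[[0,3,0,0,-1],[0,3,0,0,-1],[0,0,0,0,-1]]'; python3 - <<'E'
from rim import *
s=S();p,d=env.grab_frame("wrist"); ringpose(s,d)
E
```

```text
time_s: 32.72
tool_pos: [0.4807, 0.0011, 0.1178]
eef_rot: [0.013, 0.727, -0.687, -0.017]
force: [-0.8, -1.3, -2.0]
width: 0.229
t 32.7167 tcp [0.4807 0.0011 0.1178] w 0.229 F [-0.8 -1.3 -2. ]
[[-0.999, -0.005, -0.043], [0.042, 0.057, -0.997], [0.007, -0.998, -0.057]] q [ 0.21  0.43 -0.34  2.2   0.16  0.54 -1.86]
ring n 26740 fit c (tool x,z) [ 4.7 -0.3] r 69.7 top [476.    0.  146.3] normal [ 0.051 -0.041  0.998] origin [474.4   1.3 114.4]
to drum axis, tool mm [ 1.5 -0.1  1.3]
```

```bash
python3 -m creep '[[0,0,0,0,-0.4],[0,0,0,0,-0.4],[0,0,0,0,-0.4]]'; python3 - <<'E'
from rim import *
s=S();p,d=env.grab_frame("wrist"); ringpose(s,d);cv2.imwrite("pics/w17.png",p)
p,d=env.grab_frame("scene");cv2.imwrite("pics/s17.png",cv2.resize(p[130:260,220:370],None,fx=5,fy=4.5,interpolation=cv2.INTER_CUBIC))
E
```

```text
time_s: 33.02
tool_pos: [0.4829, 0.0023, 0.1186]
eef_rot: [0.015, 0.727, -0.686, -0.015]
force: [-0.9, 0.0, 0.6]
width: 0.299
t 33.0167 tcp [0.4829 0.0023 0.1186] w 0.299 F [-0.9  0.   0.6]
[[-0.999, 0.001, -0.043], [0.042, 0.059, -0.997], [0.002, -0.998, -0.059]] q [ 0.21  0.43 -0.34  2.2   0.16  0.54 -1.85]
ring n 26127 fit c (tool x,z) [ 6.2 -0.6] r 69.6 top [476.7   1.6 144.5] normal [0.05  0.002 0.999] origin [475.1   1.6 112.5]
to drum axis, tool mm [ 2.3 -0.1  1.5]
```

View pics/w17.png

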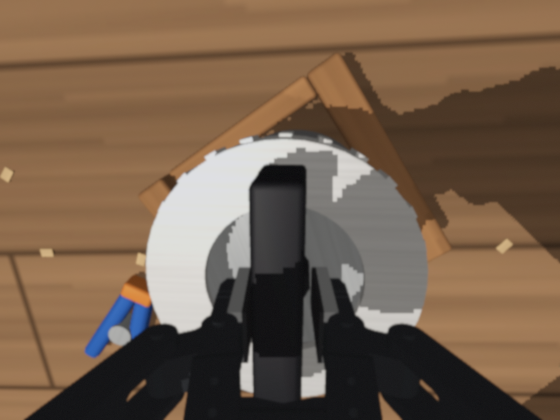

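View pics/s17.png

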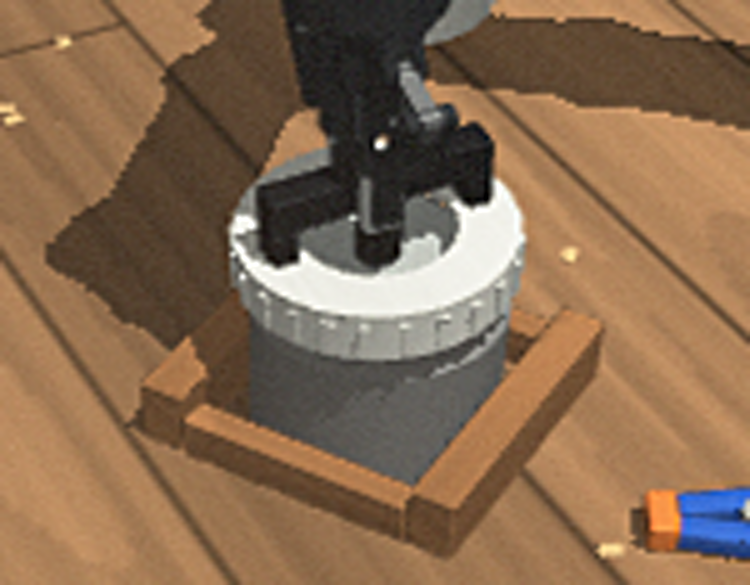

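```bash
python3 -m creep '[[5,0,0,0,-0.4],[4,0,0,0,-0.4],[0,0,0,0,-0.4]]'; python3 - <<'E'
from rim import *
plant([0.4728,0.0001,0.165],None,47)
s=S();p,d=env.grab_frame("wrist"); ringpose(s,d)
E
```

```text
time_s: 33.37
tool_pos: [0.4729, 0.0026, 0.118]
eef_rot: [0.015, 0.727, -0.686, -0.016]
force: [-0.4, -0.4, -0.3]
width: 0.3
t 33.3667 tcp [0.4729 0.0026 0.118 ] w 0.3 F [-0.4 -0.4 -0.3]
[[-0.999, -0.0, -0.043], [0.043, 0.059, -0.997], [0.003, -0.998, -0.059]] q [ 0.21  0.42 -0.35  2.22  0.16  0.53 -1.86]
tip [ 4.729e-01 -1.000e-04  1.650e-01] tool delta mm [ 0.1 -0.  -0.2] turn 0 cur jaw -92.5
t 33.3667 tcp [0.4729 0.0026 0.118 ] w 0.3 F [-0.4 -0.4 -0.3]
[[-0.999, -0.0, -0.043], [0.043, 0.059, -0.997], [0.003, -0.998, -0.059]] q [ 0.21  0.42 -0.35  2.22  0.16  0.53 -1.86]
ring n 29732 fit c (tool x,z) [-3.7 -0.7] r 69.6 top [476.7   1.6 144.5] normal [0.051 0.002 0.999] origin [475.    1.5 112.6]
to drum axis, tool mm [ 2.2 -0.1  1.5]
```

```bash
python3 -m creep '[[0,0,0,-0.08,-0.4],[0,0,0,-0.1,-0.4],[0,0,0,-0.1,-0.4],[0,0,0,-0.1,-0.4],[0,0,0,0,-0.4]]'; python3 - <<'E'
from rim import *
plant([0.4728,0.0001,0.160],None,47)
s=S();p,d=env.grab_frame("wrist"); ringpose(s,d);cv2.imwrite("pics/w18.png",p)
E
```

```text
time_s: 33.83
tool_pos: [0.4732, 0.0035, 0.1181]
eef_rot: [-0.12, 0.716, -0.675, 0.129]
force: [0.7, -0.1, 0.0]
width: 0.299
t 33.8333 tcp [0.4732 0.0035 0.1181] w 0.299 F [ 0.7 -0.1  0. ]
[[-0.938, 0.001, 0.347], [-0.346, 0.06, -0.936], [-0.022, -0.998, -0.056]] q [ 0.3   0.43 -0.46  2.21  0.25  0.54 -1.55]
tip [0.4732 0.0007 0.165 ] tool delta mm [0.7 5.  0.7] turn 0 cur jaw -69.7
t 33.8333 tcp [0.4732 0.0035 0.1181] w 0.299 F [ 0.7 -0.1  0. ]
[[-0.938, 0.001, 0.347], [-0.346, 0.06, -0.936], [-0.022, -0.998, -0.056]] q [ 0.3   0.43 -0.46  2.21  0.25  0.54 -1.55]
ring n 29072 fit c (tool x,z) [-1.5  1.3] r 69.7 top [475.1   1.3 144.5] normal [0.044 0.009 0.999] origin [473.7   1.  112.5]
to drum axis, tool mm [ 1.1 -0.1  0.5]
```

View pics/w18.png

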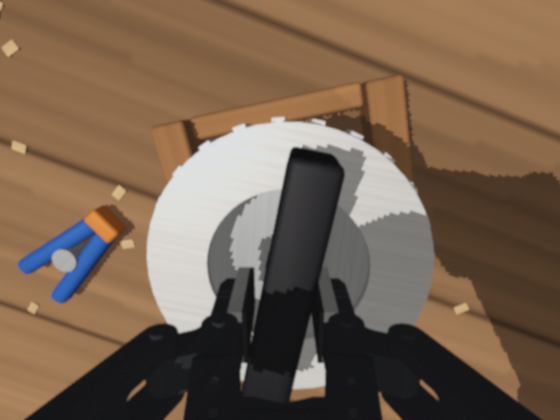

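```bash
python3 -m creep '[[0,2,0,-0.1,-0.44],[0,2,0,-0.1,-0.44],[0,0,0,-0.1,-0.44],[0,0,0,0,-0.44]]'; python3 - <<'E'
from rim import *
plant([0.4728,0.0001,0.160],None,47)
s=S();p,d=env.grab_frame("wrist"); ringpose(s,d)
E
```

```text
time_s: 34.22
tool_pos: [0.4709, 0.0015, 0.1174]
eef_rot: [-0.217, 0.69, -0.652, 0.226]
force: [0.5, -0.3, 1.2]
width: 0.277
t 34.2167 tcp [0.4709 0.0015 0.1174] w 0.277 F [ 0.5 -0.3  1.2]
[[-0.803, -0.005, 0.596], [-0.595, 0.055, -0.802], [-0.029, -0.998, -0.047]] q [ 0.36  0.44 -0.54  2.21  0.32  0.56 -1.34]
tip [ 0.4711 -0.0011  0.1644] tool delta mm [-1.9  4.4  0.3] turn 0 cur jaw -53.4
t 34.2167 tcp [0.4709 0.0015 0.1174] w 0.277 F [ 0.5 -0.3  1.2]
[[-0.803, -0.005, 0.596], [-0.595, 0.055, -0.802], [-0.029, -0.998, -0.047]] q [ 0.36  0.44 -0.54  2.21  0.32  0.56 -1.34]
ring n 28550 fit c (tool x,z) [-1.2  0.5] r 69.6 top [472.3   0.5 142.5] normal [-0.001 -0.001  1.   ] origin [472.3   0.5 110.5]
to drum axis, tool mm [-0.1 -0.   0.6]
```

Now level and concentric on the crests: origin at 110.5 (110 expected). I'll continue anticlockwise.

```bash
python3 -m creep '[[-1,2,0,-0.1,-0.44],[0,2,0,-0.1,-0.44],[0,0,0,-0.1,-0.44],[0,0,0,0,-0.44]]'; python3 - <<'E'
from rim import *
plant([0.4728,0.0001,0.160],None,47)
s=S();p,d=env.grab_frame("wrist"); ringpose(s,d)
E
```

```text
time_s: 34.6
tool_pos: [0.4722, 0.0024, 0.1163]
eef_rot: [-0.308, 0.65, -0.616, 0.321]
force: [0.1, 0.0, 0.4]
width: 0.282
t 34.6 tcp [0.4722 0.0024 0.1163] w 0.282 F [0.1 0.  0.4]
[[-0.604, -0.005, 0.797], [-0.796, 0.053, -0.603], [-0.039, -0.999, -0.036]] q [ 0.41  0.46 -0.61  2.21  0.39  0.58 -1.13]
tip [ 0.4724 -0.      0.1632] tool delta mm [-0.2  3.2  0.3] turn 0 cur jaw -37.1
t 34.6 tcp [0.4722 0.0024 0.1163] w 0.282 F [0.1 0.  0.4]
[[-0.604, -0.005, 0.797], [-0.796, 0.053, -0.603], [-0.039, -0.999, -0.036]] q [ 0.41  0.46 -0.61  2.21  0.39  0.58 -1.13]
ring n 28178 fit c (tool x,z) [0.5 0.3] r 69.7 top [472.2   0.5 142.5] normal [-0.001 -0.001  1.   ] origin [472.2   0.5 110.5]
to drum axis, tool mm [-0.1 -0.   0.7]
```

```bash
python3 -m creep '[[0,2,0,-0.1,-0.44],[0,2,0,-0.1,-0.44],[0,0,0,-0.1,-0.44],[0,0,0,0,-0.44]]'; python3 - <<'E'
from rim import *
plant([0.4728,0.0001,0.160],None,47)
s=S();p,d=env.grab_frame("wrist"); ringpose(s,d)
E
```

```text
time_s: 34.98
tool_pos: [0.4728, 0.0025, 0.1155]
eef_rot: [-0.391, 0.599, -0.568, 0.408]
force: [-0.6, -0.6, -0.3]
width: 0.277
t 34.9833 tcp [0.4728 0.0025 0.1155] w 0.277 F [-0.6 -0.6 -0.3]
[[-0.361, -0.005, 0.933], [-0.932, 0.05, -0.36], [-0.044, -0.999, -0.023]] q [ 0.46  0.48 -0.68  2.2   0.45  0.6  -0.92]
tip [4.731e-01 2.000e-04 1.625e-01] tool delta mm [ 0.3  2.5 -0.2] turn 0 cur jaw -21.1
t 34.9833 tcp [0.4728 0.0025 0.1155] w 0.277 F [-0.6 -0.6 -0.3]
[[-0.361, -0.005, 0.933], [-0.932, 0.05, -0.36], [-0.044, -0.999, -0.023]] q [ 0.46  0.48 -0.68  2.2   0.45  0.6  -0.92]
ring n 28297 fit c (tool x,z) [ 0.5 -0. ] r 69.7 top [472.7   0.7 142.8] normal [0.004 0.006 1.   ] origin [472.6   0.5 110.8]
to drum axis, tool mm [ 0.3 -0.   0.4]
```

```bash
python3 -m creep '[[0,2,0,-0.1,-0.44],[0,0,0,-0.1,-0.44],[0,0,0,0,-0.44]]'; python3 - <<'E'
from rim import *
plant([0.4728,0.0001,0.160],None,47)
s=S();p,d=env.grab_frame("wrist"); ringpose(s,d);cv2.imwrite("pics/w19.png",p)
E
```

```text
time_s: 35.28
tool_pos: [0.473, 0.003, 0.1137]
eef_rot: [-0.443, 0.558, -0.528, 0.462]
force: [0.7, -0.6, 0.6]
width: 0.279
t 35.2833 tcp [0.473  0.003  0.1137] w 0.279 F [ 0.7 -0.6  0.6]
[[-0.181, -0.006, 0.983], [-0.982, 0.049, -0.18], [-0.047, -0.999, -0.014]] q [ 0.49  0.5  -0.73  2.2   0.5   0.61 -0.78]
tip [0.4732 0.0007 0.1606] tool delta mm [ 0.7  0.6 -0.3] turn 0 cur jaw -10.4
t 35.2833 tcp [0.473  0.003  0.1137] w 0.279 F [ 0.7 -0.6  0.6]
[[-0.181, -0.006, 0.983], [-0.982, 0.049, -0.18], [-0.047, -0.999, -0.014]] q [ 0.49  0.5  -0.73  2.2   0.5   0.61 -0.78]
ring n 26210 fit c (tool x,z) [ 2.9 -0.5] r 69.6 top [472.1  -0.8 133.5] normal [-0.001 -0.001  1.   ] origin [472.1  -0.7 101.5]
to drum axis, tool mm [-0.9  0.   0.5]
```

View pics/w19.png

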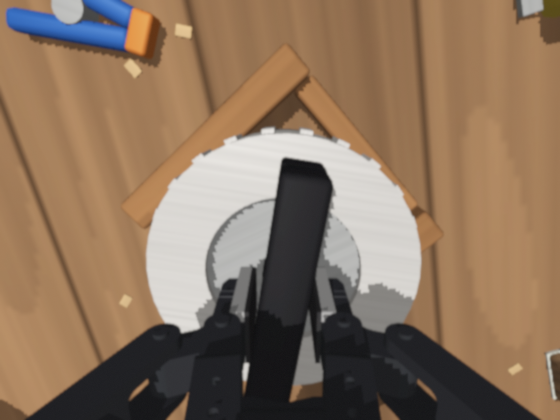

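Dropped in level: origin at 101.5 (101 expected). Now clockwise.

```bash
python3 -m creep '[[0,2,0,0.1,-0.44],[0,2,0,0.1,-0.44],[0,1,0,0.1,-0.44],[0,0,0,0.1,-0.44],[0,0,0,0.1,-0.44],[0,0,0,0,-0.44]]'; python3 - <<'E'
from rim import *
plant([0.4728,0.0001,0.153],None,47)
s=S();print(np.round(s["ft_torque"],2));p,d=env.grab_frame("wrist"); ringpose(s,d)
E
```

```text
time_s: 35.83
tool_pos: [0.4741, 0.0041, 0.1074]
eef_rot: [-0.281, 0.663, -0.629, 0.293]
force: [-0.2, 0.5, -0.0]
width: 0.279
t 35.8333 tcp [0.4741 0.0041 0.1074] w 0.279 F [-0.2  0.5 -0. ]
[[-0.67, -0.004, 0.742], [-0.741, 0.051, -0.669], [-0.035, -0.999, -0.037]] q [ 0.37  0.47 -0.57  2.21  0.38  0.55 -1.21]
tip [0.4742 0.0017 0.1544] tool delta mm [2.2 1.3 0.1] turn 0 cur jaw -42.0
t 35.8333 tcp [0.4741 0.0041 0.1074] w 0.279 F [-0.2  0.5 -0. ]
[[-0.67, -0.004, 0.742], [-0.741, 0.051, -0.669], [-0.035, -0.999, -0.037]] q [ 0.37  0.47 -0.57  2.21  0.38  0.55 -1.21]
[-0.03  0.06  0.02]
ring n 26849 fit c (tool x,z) [3.4 0.7] r 69.7 top [ 4.724e+02 -2.000e-01  1.335e+02] normal [-0.001 -0.001  1.   ] origin [ 4.724e+02 -2.000e-01  1.015e+02]
to drum axis, tool mm [-0.5  0.   0.1]
```

```bash
python3 -m creep '[[2,0,0,0.1,-0.46],[0,1,0,0.1,-0.46],[0,1,0,0.1,-0.46],[0,0,0,0.1,-0.46],[0,0,0,0,-0.46]]'; python3 - <<'E'
from rim import *
plant([0.4728,0.0001,0.151],None,47)
s=S();print(np.round(s["ft_torque"],2));p,d=env.grab_frame("wrist"); ringpose(s,d);cv2.imwrite("pics/w20.png",p)
E
```

```text
time_s: 36.3
tool_pos: [0.4755, 0.0038, 0.1058]
eef_rot: [-0.146, 0.708, -0.673, 0.155]
force: [-0.1, 0.3, 1.5]
width: 0.272
t 36.3 tcp [0.4755 0.0038 0.1058] w 0.272 F [-0.1  0.3  1.5]
[[-0.91, 0.001, 0.416], [-0.415, 0.051, -0.908], [-0.023, -0.999, -0.046]] q [ 0.28  0.45 -0.45  2.22  0.29  0.52 -1.52]
tip [0.4754 0.0014 0.1527] tool delta mm [2.9 1.7 0.2] turn 0 cur jaw -65.4
t 36.3 tcp [0.4755 0.0038 0.1058] w 0.272 F [-0.1  0.3  1.5]
[[-0.91, 0.001, 0.416], [-0.415, 0.051, -0.908], [-0.023, -0.999, -0.046]] q [ 0.28  0.45 -0.45  2.22  0.29  0.52 -1.52]
[-0.05  0.11 -0.02]
ring n 26658 fit c (tool x,z) [3.7 0.8] r 69.6 top [4.724e+02 2.000e-01 1.307e+02] normal [-0.002  0.002  1.   ] origin [4.725e+02 2.000e-01 9.870e+01]
to drum axis, tool mm [-0.3 -0.   0.2]
```

View pics/w20.png

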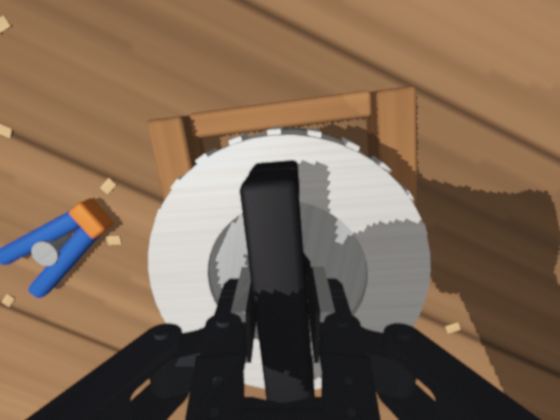

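Threading in: origin at 98.7, turning freely. I'll continue clockwise.

```bash
python3 -m creep '[[2,1,0,0.1,-0.46],[1,1,0,0.1,-0.46],[0,0,0,0.1,-0.46],[0,0,0,0.1,-0.46],[0,0,0,0,-0.46]]'; python3 - <<'E'
from rim import *
plant([0.4728,0.0001,0.150],None,47)
s=S();print(np.round(s["ft_torque"],2));p,d=env.grab_frame("wrist"); ringpose(s,d)
E
```

```text
time_s: 36.77
tool_pos: [0.4777, 0.0018, 0.1054]
eef_rot: [-0.008, 0.725, -0.689, 0.016]
force: [-0.4, 0.2, 0.7]
width: 0.273
t 36.7667 tcp [0.4777 0.0018 0.1054] w 0.273 F [-0.4  0.2  0.7]
[[-0.999, 0.01, 0.033], [-0.033, 0.05, -0.998], [-0.012, -0.999, -0.05]] q [ 0.2   0.44 -0.34  2.22  0.2   0.49 -1.82]
tip [ 0.4772 -0.0005  0.1524] tool delta mm [ 4.4  2.4 -0.7] turn 0 cur jaw -88.1
t 36.7667 tcp [0.4777 0.0018 0.1054] w 0.273 F [-0.4  0.2  0.7]
[[-0.999, 0.01, 0.033], [-0.033, 0.05, -0.998], [-0.012, -0.999, -0.05]] q [ 0.2   0.44 -0.34  2.22  0.2   0.49 -1.82]
[0.02 0.03 0.1 ]
ring n 26238 fit c (tool x,z) [4.6 1.1] r 69.6 top [472.9  -0.7 130.3] normal [0.013 0.001 1.   ] origin [472.5  -0.7  98.3]
to drum axis, tool mm [-0.3  0.  -0.8]
```

```bash
python3 -m creep '[[3,0,-1,0,-0.4],[1,0,0,0,-0.4],[0,0,0,0,-0.4]]'; python3 - <<'E'
from rim import *
plant([0.4728,0.0001,0.150],None,47)
s=S();print(np.round(s["ft_torque"],2));p,d=env.grab_frame("wrist"); ringpose(s,d);cv2.imwrite("pics/w21.png",p)
E
```

```text
time_s: 37.07
tool_pos: [0.4754, 0.0033, 0.1057]
eef_rot: [-0.01, 0.725, -0.688, 0.021]
force: [0.0, -1.1, 1.1]
width: 0.305
t 37.0667 tcp [0.4754 0.0033 0.1057] w 0.305 F [ 0.  -1.1  1.1]
[[-0.999, 0.014, 0.044], [-0.043, 0.052, -0.998], [-0.016, -0.999, -0.051]] q [ 0.2   0.44 -0.34  2.23  0.2   0.49 -1.81]
tip [0.4748 0.0009 0.1526] tool delta mm [2.  2.5 0.8] turn 0 cur jaw -87.5
t 37.0667 tcp [0.4754 0.0033 0.1057] w 0.305 F [ 0.  -1.1  1.1]
[[-0.999, 0.014, 0.044], [-0.043, 0.052, -0.998], [-0.016, -0.999, -0.051]] q [ 0.2   0.44 -0.34  2.23  0.2   0.49 -1.81]
[-0.21 -0.02 -0.01]
ring n 26592 fit c (tool x,z) [3.3 2.2] r 69.6 top [ 4.718e+02 -2.000e-01  1.284e+02] normal [-0.002  0.001  1.   ] origin [ 4.719e+02 -2.000e-01  9.640e+01]
to drum axis, tool mm [-0.9  0.  -0.3]
```

View pics/w21.png

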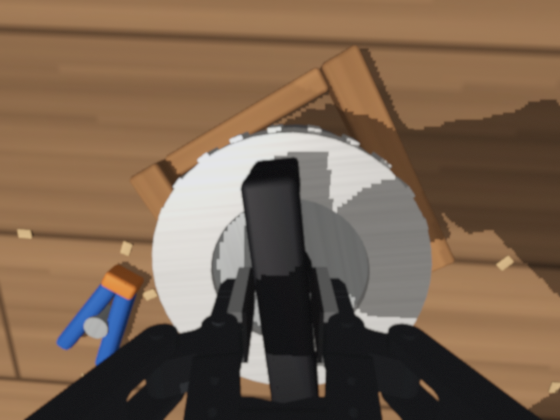

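It fell to 96.4, level, once loosened (home is 95). I'll continue to the stop.

```bash
python3 -m creep '[[2,0,1,0.1,-0.4],[0,0,0,0.1,-0.4],[0,0,0,0.1,-0.4],[0,0,0,0,-0.4]]'; python3 - <<'E'
from rim import *
plant([0.4728,0.0001,0.150],None,47)
s=S();print(np.round(s["ft_torque"],2));p,d=env.grab_frame("wrist"); ringpose(s,d);cv2.imwrite("pics/w22.png",p)
E
```

```text
time_s: 37.45
tool_pos: [0.4734, 0.0023, 0.1052]
eef_rot: [0.096, 0.72, -0.681, -0.091]
force: [0.8, -0.2, 0.2]
width: 0.304
t 37.45 tcp [0.4734 0.0023 0.1052] w 0.304 F [ 0.8 -0.2  0.2]
[[-0.965, 0.013, -0.262], [0.263, 0.053, -0.963], [0.001, -0.998, -0.055]] q [ 0.14  0.43 -0.26  2.24  0.12  0.47 -2.04]
tip [ 4.727e-01 -2.000e-04  1.521e-01] tool delta mm [ 0.   2.1 -0.2] turn 0 cur jaw -105.2
t 37.45 tcp [0.4734 0.0023 0.1052] w 0.304 F [ 0.8 -0.2  0.2]
[[-0.965, 0.013, -0.262], [0.263, 0.053, -0.963], [0.001, -0.998, -0.055]] q [ 0.14  0.43 -0.26  2.24  0.12  0.47 -2.04]
[-0.17 -0.1   0.07]
ring n 26875 fit c (tool x,z) [2.1 1.3] r 69.5 top [4.707e+02 3.000e-01 1.275e+02] normal [-0.001 -0.     1.   ] origin [4.708e+02 3.000e-01 9.550e+01]
to drum axis, tool mm [-2.   0.  -0.3]
```

View pics/w22.png

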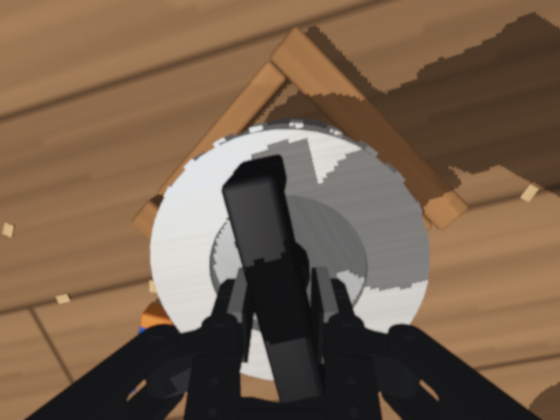

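```bash
cat >> rim.py <<'E'
def bar(s,d,zo):
    C=cam("wrist",s);W=cloud(C,d); m=(np.hypot(W[...,0]-.4728,W[...,1])<.075)&(abs(W[...,2]-zo-.076)<.003)&(d>0); q=W[m]
    T=(q-np.array(s["tool_pos"]))@Rn.from_quat(s["eef_rot"]).as_matrix(); q=q[T[:,0]<-.014]
    v=np.linalg.svd(q[:,:2]-q[:,:2].mean(0),full_matrices=False)[2][0]; rc=cv2.minAreaRect((q[:,:2]*1000).astype(np.float32))
    e=q[:,:2].mean(0)-[.4728,.0001]; print("bar n",len(q),"pca deg",round(np.degrees(np.arctan2(v[1],v[0]))%180,1),"ray deg",round(np.degrees(np.arctan2(e[1],e[0])),1),rc)
E
python3 -m creep '[[0,0,0,0.08,-0.44],[0,0,0,0.08,-0.44],[0,0,0,0,-0.44]]'; python3 - <<'E'
from rim import *
plant([0.4728,0.0001,0.150],None,47)
s=S();print(np.round(s["ft_torque"],2));p,d=env.grab_frame("wrist"); ringpose(s,d);bar(s,d,.095)
E
```

```text
time_s: 37.75
tool_pos: [0.4751, 0.0005, 0.1056]
eef_rot: [0.139, 0.711, -0.676, -0.133]
force: [-0.2, -2.7, -0.7]
width: 0.288
t 37.75 tcp [0.4751 0.0005 0.1056] w 0.288 F [-0.2 -2.7 -0.7]
[[-0.926, 0.017, -0.377], [0.377, 0.047, -0.925], [0.002, -0.999, -0.05]] q [ 0.1   0.42 -0.21  2.24  0.09  0.47 -2.13]
tip [ 0.4743 -0.0017  0.1525] tool delta mm [ 2.   2.6 -1. ] turn 0 cur jaw -112.2
t 37.75 tcp [0.4751 0.0005 0.1056] w 0.288 F [-0.2 -2.7 -0.7]
[[-0.926, 0.017, -0.377], [0.377, 0.047, -0.925], [0.002, -0.999, -0.05]] q [ 0.1   0.42 -0.21  2.24  0.09  0.47 -2.13]
[-0.71 -0.12  1.7 ]
ring n 26494 fit c (tool x,z) [3.3 1.7] r 69.7 top [471.   -0.8 127.6] normal [-0.002 -0.004  1.   ] origin [471.1  -0.7  95.6]
to drum axis, tool mm [-1.3  0.1 -1.4]
bar n 5871 pca deg 177.9 ray deg -7.9 ((508.0441589355469, -4.028573989868164), (20.30039405822754, 43.72880554199219), 85.65827941894531)
```

The wrist moment is 1.7 Nm against the turn, with the origin at 95.6, so this looks like the stop. One more push to see whether the bar still moves.

```bash
python3 -m creep '[[2,0,-1,0.04,-0.46],[0,0,0,0.03,-0.46],[0,0,0,0.03,-0.46]]'; python3 - <<'E'
from rim import *
plant([0.4728,0.0001,0.150],None,47)
s=S();print(np.round(s["ft_torque"],2));p,d=env.grab_frame("wrist"); ringpose(s,d);bar(s,d,.095)
E
```

```text
time_s: 38.05
tool_pos: [0.4753, 0.0001, 0.1056]
eef_rot: [0.158, 0.705, -0.675, -0.15]
force: [0.2, -3.2, 1.2]
width: 0.29
t 38.05 tcp [4.753e-01 1.000e-04 1.056e-01] w 0.29 F [ 0.2 -3.2  1.2]
[[-0.905, 0.021, -0.426], [0.426, 0.039, -0.904], [-0.002, -0.999, -0.044]] q [ 0.08  0.42 -0.19  2.24  0.09  0.46 -2.18]
tip [ 0.4744 -0.0017  0.1526] tool delta mm [ 2.2  2.6 -0.8] turn 0 cur jaw -115.2
t 38.05 tcp [4.753e-01 1.000e-04 1.056e-01] w 0.29 F [ 0.2 -3.2  1.2]
[[-0.905, 0.021, -0.426], [0.426, 0.039, -0.904], [-0.002, -0.999, -0.044]] q [ 0.08  0.42 -0.19  2.24  0.09  0.46 -2.18]
[-1.   -0.32  3.97]
ring n 26473 fit c (tool x,z) [3.4 1.7] r 69.7 top [471.   -0.8 127.6] normal [-0.002 -0.003  1.   ] origin [471.1  -0.7  95.6]
to drum axis, tool mm [-1.2  0.1 -1.5]
bar n 5821 pca deg 178.2 ray deg -8.3 ((507.8807678222656, -3.99417781829834), (20.511594772338867, 44.109275817871094), 85.20414733886719)
```

Torque rose to 4 Nm while the bar stayed put, so the ring is against its stop. I'll relax the turn, open and lift away.

```bash
python3 -m creep '[[0,0,0,-0.06,-0.4],[0,0,0,-0.04,-0.2],[0,0,0,0,0.2],[0,0,0,0,0.5],[0,0,0,0,1],[0,-15,0,0,1],[0,-30,0,0,1],[0,-40,0,0,1]]';python3 -m creep '[[0,-40,0,0,1],[0,-20,0,0,1],[0,0,0,0,1],[0,0,0,0,1]]'; python3 - <<'E'
from rim import *
s=S();p,d=env.grab_frame("wrist");cv2.imwrite("pics/w23.png",p);C=cam("wrist",s);W=cloud(C,d)
r=np.hypot(W[...,0]-.4728,W[...,1]);m=(r<.071)&(r>.042)&(abs(W[...,2]-.127)<.008)&(d>0);q=W[m];k=np.linalg.lstsq(np.c_[q[:,:2],np.ones(len(q))],q[:,2],rcond=None)[0]
print("flange",len(q),np.round(np.median(q[:,2]),4),np.round(k,4),cv2.minEnclosingCircle((q[:,:2]*1000).astype(np.float32)))
m=(r<.075)&(abs(W[...,2]-.171)<.006)&(d>0);q=W[m];print("bar",cv2.minAreaRect((q[:,:2]*1000).astype(np.float32)))
p,d=env.grab_frame("scene");cv2.imwrite("pics/s23.png",p);p,d=env.grab_frame("top");cv2.imwrite("pics/t23.png",p)
E
```

```text
time_s: 38.77
tool_pos: [0.4643, -0.0016, 0.1847]
eef_rot: [0.134, 0.711, -0.675, -0.145]
force: [1.5, 0.4, -0.1]
width: 1.002
time_s: 39.1
tool_pos: [0.4676, -0.0034, 0.2543]
eef_rot: [0.144, 0.713, -0.67, -0.149]
force: [-0.5, 0.8, 0.3]
width: 1.0
t 39.1 tcp [ 0.4676 -0.0034  0.2543] w 1.0 F [-0.5  0.8  0.3]
[[-0.914, 0.006, -0.406], [0.405, 0.06, -0.912], [0.019, -0.998, -0.057]] q [ 0.18  0.2  -0.26  2.1  -0.01  0.84 -2.06]
flange 10549 0.1274 [-0.0017  0.0012  0.1282] ((472.76605224609375, -0.11179085820913315), 70.95457458496094)
bar ((471.2845153808594, -0.7031917572021484), (20.426193237304688, 117.63740539550781), 85.87518310546875)
```

View pics/w23.png

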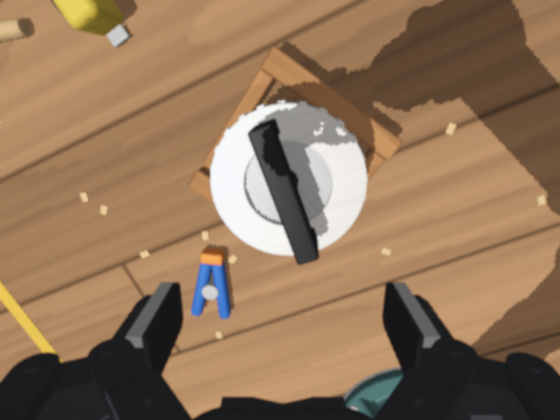

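View pics/s23.png

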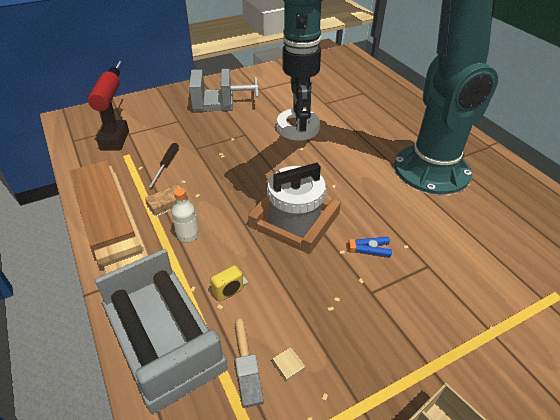

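View pics/t23.png

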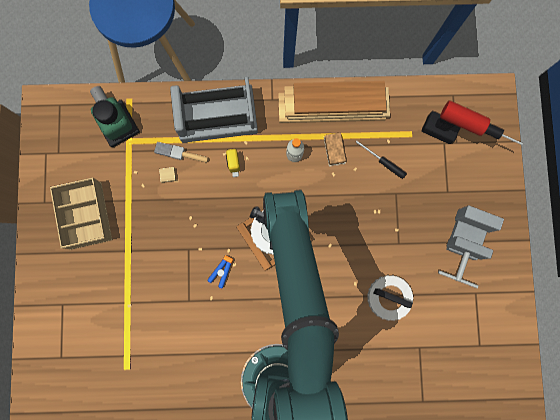

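The ring is home and free. Its flange top is at 127.4 mm (127 expected), level, with the bar still at -4°. No cars remain on the bench, the other things look undisturbed, and the gripper is clear.

```bash
python3 -c "
from h import *
print(env.sign_off())"
```

```text
the job is handed in; nothing more can be done
None
```

The job is done and handed in at about 39 s of robot time, well under the 210 s limit.

**What I did:** There were three cars on the bench, and all three are in the drum. I set the lid on the mouth and released it. I then put on the clamping ring that was farthest from the base (0.526 m, against 0.446 m for the other one). I turned it anticlockwise until it dropped into the thread, then clockwise to its stop.

**Last checks:**

| Check | Measured | Expected |
|---|---|---|
| Lid flange top | 121.4 mm, level | 121 mm |
| Ring origin resting on the crests | 110.5 mm | 110 mm |
| Ring origin after dropping into the thread | 101.5 mm | 101 mm |
| Ring origin at the stop | 95.6 mm | 95 mm |
| Ring flange top after release | 127.4 mm, level and centred | 127 mm |

- **Stop:** the torque rose to 4 Nm without the bar moving, and the bar had not turned back after I let go.
- **Bench:** no cars are left on it, and the bystanders look undisturbed in the final pictures.

**What disagreed:**
- **Fingertip position:** the cameras showed the fingertips about 45 mm behind the reported TCP. My first grasp closed on air above a car without moving it. I planned every later move with that offset.
- **Tool tilt:** the tool drifted up to about 7° out of vertical during the moves. The lid and ring still settled level.

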